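# Seat the drilling template on the plinth's dowels and fit its drill bush

## Robot

A 6-joint arm with a two-finger parallel gripper is mounted at the origin on a cart in front of the work surface, level with it; the furniture and walls round the work are solid. World frame = base frame: x ahead of the robot, y to its left, z up, the work surface at z = 0. Lengths are in m, angles in rad, forces in N, time in s.
With the tool pointing down it reaches from about 0.35 to 0.775 m from the base axis. Payload 7.3 kg.
Tool frame: the origin (TCP) lies at the very end of the fingers, on their centre line; the grasp point (between the pads) lies 19 mm behind it; x points along the fingers, y is the direction in which the jaws open and shut, and the axes are right-handed (so a half turn about x gives the same grasp; the last joint's range is limited). The gripper opens to 92 mm and grips with 3 to 60 N. Pads are 19 mm wide; open, the fingers measure 130 mm over their backs; the gripper's body (75 mm by 190 mm) begins 47 mm behind the grasp point.
Start: joints at [-1.324, 0.342, 1.524, -0, 1.275, -0.146], TCP at [0.201, -0.485, 0.227] pointing down, gripper open.
Joint ranges: [-2.53, 2.53], [-0.77, 2.02], [0.04, 2.7], [-1, 4.14], [0.28, 2.66], [-3.11, 3.11]. Speed limits (rad/s): [2.57, 2.57, 3.14, 3.14, 3.14, 3.14].

## Interface

Orientations are given as [roll, pitch, yaw] about the fixed x, y, z axes, in that order (R = Rz(yaw) Ry(pitch) Rx(roll)).
In Python, from cell import observe, vision, job gives the robot as it stands.
- The arm moves only by the tool send_rows, never from a script. Its argument "motion" is a list of rows, each an object with "hand": the opening, from -1 (shut) to 1 (fully open), so that 0 is half open; "slide": the shift along the tool's x, y, z in mm, a list of three; "spin": the turn about the tool's x in rad. In form: [{"hand": hand, "slide": [tx, ty, tz], "spin": spin}, ...]. A call has 1 to 8 rows; each row shifts and turns the pose as measured when the row begins, along the tool's axes as they then stand; what a row does not reach is not made up. A row lasts 1/10 s, in which the tool goes at most 50 mm and 8.59 degrees, less where a joint would pass 70% of its speed; a pose out of reach is approached as far as the arm can. A call with a gripper value outside its range is refused whole. The fingers move at their own pace and stop on an object; "grip_force" is the grip in N (left out, the last holds). Time passes only in rows, so rows that do not move let the fingers close. It gives the time, the measured TCP pose, the force and the opening at its end, in the units of the state.
- observe(): the state, without advancing time (a new reading comes with each control period).
- vision.read_camera(name): name is "side" or "top" or "wrist"; returns a dict with "pixels" (400x640x3 uint8, blue, green, red), "range_z" (400x640 float32, m along the optical axis (not along the pixel's ray), 0 where there is no reading), "fx", "fy", "cx", "cy" (pixels), "world_from_camera" (4x4, takes a point from camera to world coordinates); the wrist camera has in their place "T_tool_cam" (4x4, takes a point from camera to tool coordinates, whose origin is the TCP and whose axes are the tool frame's). Camera axes: x right, y down, z forward; pixel columns grow to the right and rows downward; lengths in m; the calibration is good to about 2 mm. A picture is of the moment at which its call begins: read the wrist's pose just before it.
- job.hand_in(): hands the job in, once; it reports no verdict.
Trained networks look in a picture, given as the dict that the camera call returned (one of the last four; its "shot" number tells which), for a name from the list of things; names that differ only in an ending like _2 or _b are one class to them, and where a whole thing is asked for, a point or a joint stands for the part that bears it (a point fixed in the world has none). Each returns a list of dicts, best first, with "conf" (0 to 1); they miss things now and then, are a little off and sometimes report something else, mostly with a low value. They report only what shows in the picture. A call takes as long as a camera call.
- vision.search_frame(picture, thing): "uv" ([column, row] in pixels, amid what is visible of it).
- vision.cut_out(picture, thing): "mask" (400x640 bool, what is visible of it) and "uv" ([column, row] in pixels, amid what is visible of it).
The state is a dict: "time": time; "qpos": joint angles; "qvel": joint speeds; "joint_efforts": joint torques, N m; "tool_pos": TCP position; "tool_rot": TCP orientation; "contact_force": force on the tool from outside, world axes, zero at the start; "torque": the same for the moment, N m; "opening": finger opening in m.
Only numpy, scipy, OpenCV 4.12 (cv2) and the standard library are available. Lean on these libraries where they do the work, as an engineer would, in place of code of your own. Each camera call takes 0.05 s, during which the arm holds its last target.

## Task

Hang the drilling template on the two steel dowels of the stone plinth so that it lies flush on the stone, turned so that its round bush boss is over the red cross. Then take the brass-headed drill bush out of its wooden stand and seat it fully home in the template's bush hole. Leave the other things on the bench where they are.

Things in the scene. Friction and masses are not known exactly. Their poses are not given: they have to be found in the camera images.
- plinth: fixed limestone plinth on two wooden bearers, top 140 (x) x 190 mm (y), 76 mm above the bench; origin under its centre, z up. x points across the stone to the long side that carries the red cross, y along its length
- plinth_top (a point): centre of the plinth's flat top, axes as the plinth's. Two upright steel dowels, 12 mm thick, 25 mm tall, ends bevelled 1.5 mm, stand 124 mm apart along y. They were set by hand: spacing and direction are true, but their mid-point is up to 12 mm off this point in x and in y and is not measured; find it by touch or by eye. The red cross lies 46 mm from that mid-point towards +x
- template_handle (a point): centre of the black handle bar of the loose aluminium drilling template (0.4 to 0.6 kg), which starts right way up, flat on a fixed 12 mm plywood board (118 x 182 mm). Bar 16 mm wide (x), 100 mm long (y), 18 mm high, its centre 39 mm above the template's underside, with a 20 mm gap under it and a post at each end (y = +-42 mm). z up; the bush boss is on the +x side
- template_under (a point): point on the template's underside below the handle's centre, mid-way between its dowel holes; axes as the handle's. The plate is 10 mm thick with half-round edges and spans -35 to +70 mm in x and -85 to +85 mm in y from here. Dowel holes, right through: round, 14 mm, at x 0, y +62 mm; slot, 14 mm in x by 18 mm in y, at x 0, y -62 mm
- bush_hole (a point): mouth (centre, top) of the upright hole, 20 mm wide and 20 mm deep, in the template's dark round boss (36 mm across, 10 mm above the plate); 46 mm to the +x side of the handle bar and 19 mm lower than the bar's centre; axes as the handle's
- bush_center (a point): centre (half-way up) of the loose drill bush (0.09 kg), 38 mm tall: brass knurled head 28 mm across, 20 mm high, on a steel body 18 mm across, 18 mm long, with a 2 mm bevel at the foot; z up along it. It starts upright in the middle hole of the wooden stand, head resting on the stand's top. Home in the template, its head rests on the boss and this point is 1 mm above the hole's mouth
- bush_stand: fixed wooden stand 46 (x) x 112 (y) x 26 mm; origin under its centre, z up. The drill bush stands loosely (3 mm play) in its middle hole; two smaller fixed bushes with dark heads 8 mm high and up to 18 mm across stand 40 mm from it towards +y and -y. Towards +x and -x the drill bush's head is free
- sand_block: rubbing stone 66 x 79 x 30 mm at the back of the bench, to be left alone; origin under its centre
- tape_measure: yellow tape measure 55 x 85 x 62 mm at the back of the bench, to be left alone; origin under its centre

How it is judged:
By the outcome, as a careful person would: the job done as asked, in the order asked, and still so for the second after the job is handed in, with the robot touching nothing.
It also fails if it takes over 61 s, if anything falls off the work surface, if the arm or the gripper's body presses on something with over 40 N, if the wrist force passes 120 N, or if a joint passes its speed limit or range.

## Working session

There is one attempt and no reset: what is moved stays moved. The work goes in short steps, Python scripts to look and compute and a tool call to move; the robot and the scene stay as the last step left them, time stands still between calls to the robot, and variables do not carry over. Pictures are saved under pics/ and viewed, and the job is handed in when it is done.

Besides the shell and the picture viewer there is one more tool, called after "Call:" as name(argument=value, ...), one argument or row to a line, values as JSON. send_rows: Moves the arm, as the interface text tells. Its arguments: {"type":"object","properties":{"motion":{"type":"array","items":{"type":"object","properties":{"hand":{"type":"number"},"slide":{"type":"array","items":{"type":"number"}},"spin":{"type":"number"}}}},"grip_force":{"type":"number"}},"required":["motion"]}

```bash
ls; mkdir -p pics; python3 - <<'E'
from cell import observe, vision, job
import cv2,pickle
print(observe())
d={}
for n in ["top","side"]:
    p=vision.read_camera(n); d[n]=p
    cv2.imwrite(f"pics/{n}0.png",p["pixels"])
    print(n,p["fx"],p["fy"],p["cx"],p["cy"],p["world_from_camera"],p.keys())
    for t in ["plinth","template_handle","bush_center","bush_stand","sand_block","tape_measure","bush_hole"]:
        r=vision.search_frame(p,t); print(t,[(x["uv"],round(x["conf"],2)) for x in r[:2]])
pickle.dump(d,open("p0.pkl","wb"))
E
```

```text
pics
{'time': 0.0, 'qpos': array([-1.32401070e+00,  3.42698760e-01,  1.52499863e+00, -1.85047348e-06,
        1.27537229e+00, -1.45992787e-01]), 'qvel': array([ 8.15402496e-04,  2.05839158e-04, -2.03512850e-04,  1.96669920e-03,
        3.77317268e-05,  1.98270122e-04]), 'joint_efforts': array([ 4.61904147e-04, -4.31244600e+01, -2.44222981e+01,  7.17033679e-02,
        5.58319024e-02, -1.39470981e-04]), 'tool_pos': array([ 0.20087432, -0.48462802,  0.22606381]), 'tool_rot': array([-1.71559109,  1.5693193 ,  1.81878052]), 'contact_force': array([ 0.7244557 , -0.56319696,  0.00530273]), 'torque': array([0.03202073, 0.01537214, 0.04479549]), 'opening': 0.0917432482857124}
top 374.641867721185 374.641867721185 320.64092705328954 204.75355905902262 [[ 0.01382712 -0.99449016  0.10391406  0.51056532]
 [-0.99974745 -0.01559136 -0.01618476 -0.02535316]
 [ 0.01771575 -0.10366403 -0.99445459  1.11992036]
 [ 0.          0.          0.          1.        ]] dict_keys(['pixels', 'range_z', 'fx', 'fy', 'cx', 'cy', 'world_from_camera', 'shot'])
plinth [([318.6, 242.6], 0.95), ([356.4, 165.7], 0.47)]

[... 193 characters left out ...]
52)]
tape_measure [([357.7, 167.3], 0.55)]
bush_hole [([225.3, 223.3], 0.71)]
side 464.5266201674898 464.5266201674898 322.5761823974083 198.74386580825234 [[ 0.93560703 -0.18241498  0.30226522  0.28463481]
 [-0.3529797  -0.46709867  0.81069363 -0.9229122 ]
 [-0.00669498 -0.86518415 -0.50140958  0.6321476 ]
 [ 0.          0.          0.          1.        ]] dict_keys(['pixels', 'range_z', 'fx', 'fy', 'cx', 'cy', 'world_from_camera', 'shot'])
plinth [([284.0, 225.1], 0.62)]
template_handle [([268.4, 178.2], 0.6)]
bush_center [([350.1, 278.5], 0.48)]
bush_stand [([353.9, 289.9], 0.57)]
sand_block [([349.0, 187.0], 0.67)]
tape_measure [([392.0, 231.9], 0.89)]
bush_hole [([268.8, 176.8], 0.55)]
```

View pics/top0.png

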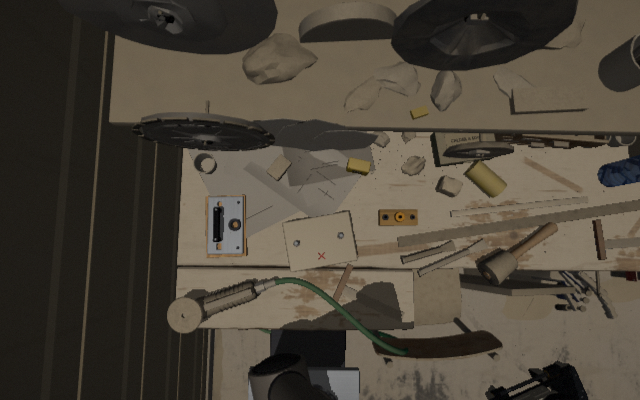

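View pics/side0.png

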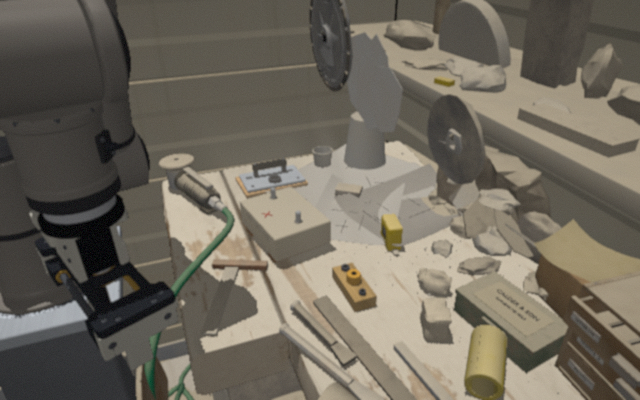

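```bash
python3 - <<'E'
import pickle,cv2
d=pickle.load(open("p0.pkl","rb"))
im=d["top"]["pixels"][130:310,180:440]
cv2.imwrite("pics/topz.png",cv2.resize(im,None,fx=3,fy=3,interpolation=cv2.INTER_CUBIC))
im=d["side"]["pixels"][130:330,200:460]
cv2.imwrite("pics/sidez.png",cv2.resize(im,None,fx=3,fy=3,interpolation=cv2.INTER_CUBIC))
E
```

```text
(no output)
```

View pics/topz.png

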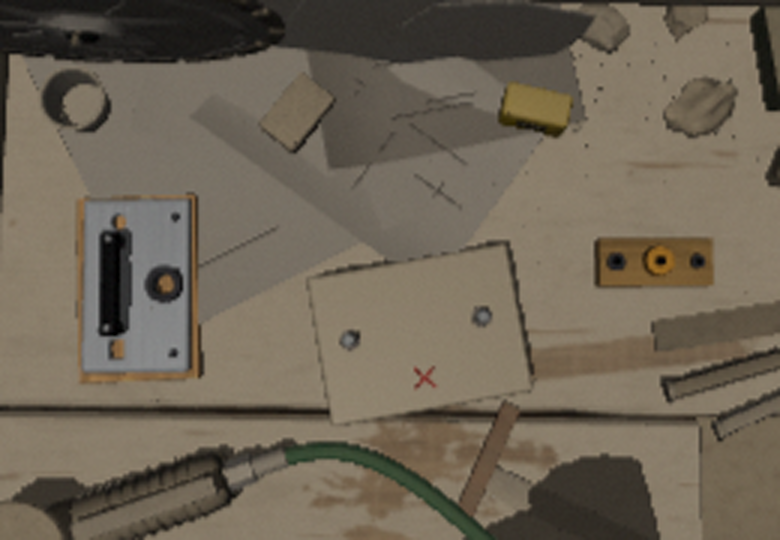

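View pics/sidez.png

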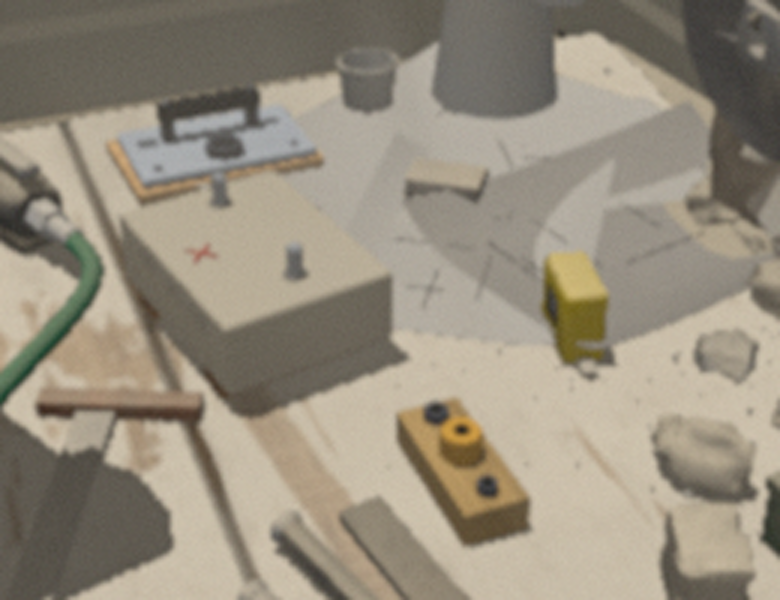

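The top view shows the template at the left, with its handle at about (218,225) and boss at (235,225). The plinth dowels are at (296,243) and (341,235), with the cross at (321,256) on the robot's side. The bush is at (400,217), in the stand.

```bash
cat > h.py <<'E'
import numpy as np,cv2,pickle
from scipy.spatial.transform import Rotation as Ro
def ray(p,uv,z,T=None):
    T=p["world_from_camera"] if T is None else T
    d=T[:3,:3]@np.array([(uv[0]-p["cx"])/p["fx"],(uv[1]-p["cy"])/p["fy"],1]); o=T[:3,3]
    return o+d*(z-o[2])/d[2]
def proj(p,P,T=None):
    T=p["world_from_camera"] if T is None else T
    q=np.linalg.inv(T)@np.append(P,1); return np.array([p["fx"]*q[0]/q[2]+p["cx"],p["fy"]*q[1]/q[2]+p["cy"]])
def tool(s):
    T=np.eye(4); T[:3,:3]=Ro.from_euler("xyz",s["tool_rot"]).as_matrix(); T[:3,3]=s["tool_pos"]; return T
def jaw(s): # angle of tool y in world, deg
    R=tool(s)[:3,:3]; return np.degrees(np.arctan2(R[1,1],R[0,1]))
def togo(s,xyz,ang=None):
    """slide mm (tool axes) to world xyz; spin rad so that tool y points at ang deg (mod 180)"""
    T=tool(s); d=T[:3,:3].T@(np.array(xyz)-T[:3,3])*1000
    sp=None
    if ang is not None:
        e=(jaw(s)-ang+90)%180-90   # x down: +spin lowers world yaw
        sp=np.radians(e)
    return d.round(1),sp
E
python3 - <<'E'
from h import *
from cell import observe
d=pickle.load(open("p0.pkl","rb")); p=d["top"]
Z=lambda u,v:(180+(u+.5)/3-.5,130+(v+.5)/3-.5)
for n,uv,z in [("handle_top",(112,284),.060),("handA",(110,235),.06),("handB",(114,333),.06),("boss",(164,285),.032),("dL",(350,340),.101),("dR",(482,317),.101),("cross",(424,377),.076),("bush",(660,261),.046),("standL",(617,261),.034),("standR",(697,261),.034),("c1",(309,279),.076),("c2",(507,242),.076),("c3",(533,381),.076),("c4",(334,424),.076)]:
    u=Z(*uv); r=ray(p,u,z); ui=tuple(int(round(x)) for x in u)
    c=p["range_z"][ui[1],ui[0]]; print(n,np.round(u,1),r.round(4),"depth",c, "exp",(np.linalg.inv(p["world_from_camera"])@np.append(r,1))[2].round(3))
s=observe(); T=tool(s); print(T.round(3),jaw(s))
E
```

```text
handle_top [217.  224.3] [0.5613 0.2485 0.06  ] depth 1.0581312 exp 1.055
handA [216.3 208. ] [0.6075 0.2523 0.06  ] depth 1.0554541 exp 1.06
handB [217.7 240.7] [0.5156 0.2447 0.06  ] depth 1.0550627 exp 1.05
boss [234.3 224.7] [0.5624 0.2058 0.032 ] depth 1.1057063 exp 1.084
dL [296.3 243. ] [0.5121 0.0223 0.101 ] depth 1.0164024 exp 1.013
dR [340.3 235.3] [ 0.5344 -0.0965  0.101 ] depth 1.0188018 exp 1.017
cross [321.  255.3] [ 0.4792 -0.0453  0.076 ] depth 1.03261 exp 1.035
bush [399.7 216.7] [ 0.5918 -0.2712  0.046 ] depth 1.0801277 exp 1.08
standL [385.3 216.7] [ 0.5921 -0.232   0.034 ] depth 1.0964422 exp 1.092
standR [412.  216.7] [ 0.5933 -0.3101  0.034 ] depth 1.0892979 exp 1.093
c1 [282.7 222.7] [0.5679 0.0627 0.076 ] depth 1.0405447 exp 1.043
c2 [348.7 210.3] [ 0.6052 -0.1211  0.076 ] depth 1.1285499 exp 1.05
c3 [357.3 256.7] [ 0.4768 -0.1459  0.076 ] depth 1.1135198 exp 1.037
c4 [291. 271.] [0.4354 0.0366 0.076 ] depth 1.0314195 exp 1.029
[[ 0.     0.383 -0.924  0.201]
 [-0.    -0.924 -0.383 -0.485]
 [-1.     0.     0.     0.227]
 [ 0.     0.     0.     1.   ]] -67.49328956465925
```

```bash
python3 - <<'E'
from h import *
from cell import observe,vision
p=vision.read_camera("wrist"); print(p["T_tool_cam"].round(3),p["fx"],p["cx"],p["cy"])
s=observe(); print(togo(s,[0.5232,-0.037,0.25],12))
E
```

```text
[[ 0.001 -0.275  0.961 -0.157]
 [ 1.     0.001 -0.001 -0.001]
 [-0.001  0.961  0.275 -0.074]
 [ 0.     0.     0.     1.   ]] 346.68570013109706 315.39156239520287 203.7460000439269
(array([ -23.3, -290.6, -469.2]), np.float64(-1.3874810380000602))
```

```bash
cat >> h.py <<'E'
def plan(s,xyz,ang=None,n=None,vmax=45,e=None):
    T=tool(s);D=np.array(xyz)-T[:3,3]
    if e is None: e=0 if ang is None else ((jaw(s)-ang+90)%180-90)
    e=np.radians(e)
    n=n or int(np.ceil(max(np.linalg.norm(D)*1000/vmax,abs(e)/.145,1)))
    R=T[:3,:3]
    print("n",n,"spin",round(e/n,4))
    for k in range(n):
        print((R.T@(D/n)*1000).round(1).tolist())
        R=R@Ro.from_euler("x",e/n).as_matrix()
        if e==0: break
E
python3 - <<'E'
from h import *
from cell import observe
plan(observe(),[0.5232,-0.037,0.22],12,n=14)
E
```

```text
n 14 spin -0.0991
[0.5, -20.8, -33.5]
[0.5, -17.3, -35.4]
[0.5, -13.8, -36.9]
[0.5, -10.0, -38.1]
[0.5, -6.2, -38.9]
[0.5, -2.3, -39.4]
[0.5, 1.6, -39.4]
[0.5, 5.5, -39.0]
[0.5, 9.3, -38.3]
[0.5, 13.1, -37.2]
[0.5, 16.7, -35.7]
[0.5, 20.1, -33.9]
[0.5, 23.4, -31.7]
[0.5, 26.4, -29.3]
```

Call:
send_rows(
  motion=[
    {"hand":0,"slide":[0,-21,-33],"spin":-0.1},
    {"hand":0,"slide":[0,-17,-35],"spin":-0.1},
    {"hand":0,"slide":[0,-14,-37],"spin":-0.1},
    {"hand":0,"slide":[0,-10,-38],"spin":-0.1},
    {"hand":0,"slide":[0,-6,-39],"spin":-0.1},
    {"hand":0,"slide":[0,-2,-39],"spin":-0.1},
    {"hand":0,"slide":[0,2,-39],"spin":-0.1},
    {"hand":0,"slide":[0,5,-39],"spin":-0.1},
  ],
)

```text
time: 1.65
tool_pos: [0.3844, -0.2232, 0.2264]
tool_rot: [0.791, 1.567, -1.137]
contact_force: [1.4, -0.4, -0.0]
opening: 0.046
```

```bash
python3 - <<'E'
from h import *
from cell import observe
s=observe();print(s["time"],s["tool_pos"],jaw(s),s["opening"],s["qvel"].round(2))
plan(s,[0.5232,-0.037,0.22],12)
E
```

```text
1.65 [ 0.38442723 -0.22322835  0.22636269] -20.433644933903437 0.04599901990523653 [ 0.92  0.01 -0.02 -0.   -0.   -0.11]
n 6 spin -0.0943
[1.0, 10.8, -37.2]
[1.0, 14.3, -36.0]
[1.0, 17.6, -34.5]
[1.0, 20.8, -32.7]
[1.0, 23.8, -30.6]
[1.0, 26.5, -28.2]
```

Call:
send_rows(
  motion=[
    {"hand":0,"slide":[1,11,-37],"spin":-0.1},
    {"hand":0,"slide":[1,14,-36],"spin":-0.1},
    {"hand":0,"slide":[1,18,-34],"spin":-0.1},
    {"hand":0,"slide":[1,21,-33],"spin":-0.1},
    {"hand":0,"slide":[1,24,-30],"spin":-0.1},
    {"hand":0,"slide":[1,26,-28],"spin":-0.1},
    {"hand":0,"slide":[0,0,0],"spin":0},
    {"hand":0,"slide":[0,0,0],"spin":0},
  ],
)

```text
time: 2.45
tool_pos: [0.5252, -0.0217, 0.2205]
tool_rot: [0.588, 1.564, -0.706]
contact_force: [-0.3, -1.0, 0.5]
opening: 0.0459
```

```bash
python3 - <<'E'
from h import *
from cell import observe,vision
s=observe();print(s["time"],s["tool_pos"],jaw(s),s["opening"],s["qvel"].round(3))
p=vision.read_camera("wrist");cv2.imwrite("pics/w1.png",p["pixels"]);pickle.dump((s,p),open("w1.pkl","wb"))
E
```

```text
2.45 [ 0.52519321 -0.02168686  0.22049353] 15.884245124622876 0.04590879653727508 [ 0.032  0.014 -0.014  0.015 -0.003 -0.006]
```

View pics/w1.png

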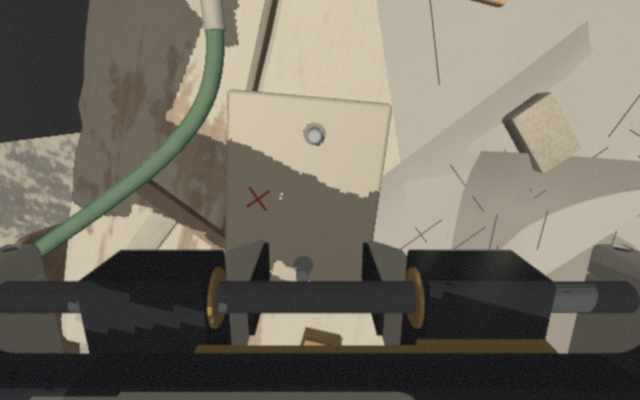

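Call:
send_rows(
  motion=[
    {"hand":0,"slide":[0,0,30],"spin":0.035},
    {"hand":0,"slide":[0,0,30],"spin":0.035},
    {"hand":0,"slide":[0,0,0],"spin":0},
    {"hand":0,"slide":[0,0,0],"spin":0},
  ],
)

```text
time: 2.9
tool_pos: [0.5384, -0.0851, 0.2214]
tool_rot: [0.62, 1.564, -0.754]
contact_force: [0.4, -0.1, -0.6]
opening: 0.0456
```

```bash
python3 - <<'E'
from h import *
from cell import observe,vision
s=observe();print(s["time"],s["tool_pos"],jaw(s),s["opening"],s["qvel"].round(3))
p=vision.read_camera("wrist");cv2.imwrite("pics/w2.png",p["pixels"]);pickle.dump((s,p),open("w2.pkl","wb"))
im=p["pixels"][40:290,180:440]
cv2.imwrite("pics/w2z.png",cv2.resize(im,None,fx=2.3,fy=2.3,interpolation=cv2.INTER_CUBIC))
E
```

```text
2.9 [ 0.53835881 -0.08510944  0.22135609] 11.264812252434233 0.04559854743345673 [-0.04   0.    -0.004 -0.012 -0.004 -0.001]
```

View pics/w2z.png

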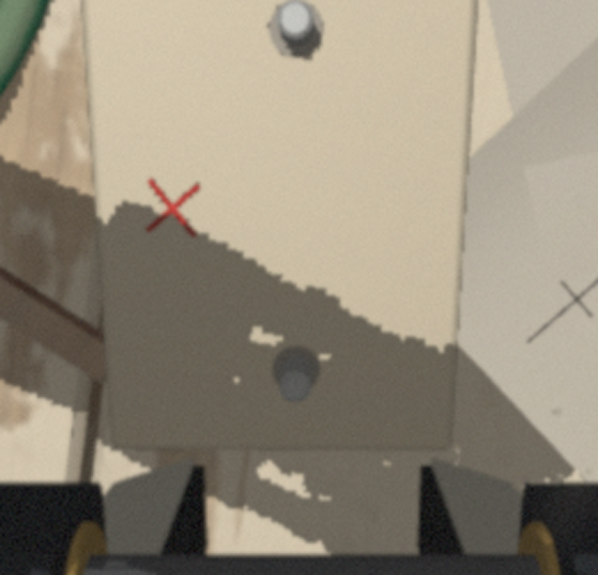

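```bash
python3 - <<'E'
from h import *
s,p=pickle.load(open("w2.pkl","rb"))
T=tool(s)@p["T_tool_cam"]
D=p["range_z"];v,u=np.mgrid[0:400,0:640]
P=np.stack([(u-p["cx"])/p["fx"]*D,(v-p["cy"])/p["fy"]*D,D],-1)@T[:3,:3].T+T[:3,3]
m=(D>0)&(P[...,2]>0.09)&(P[...,2]<.112)&(v<240)
n,l,st,c=cv2.connectedComponentsWithStats(m.astype(np.uint8))
for i in range(1,n):
    if st[i,4]>20:
        q=P[l==i]; print(st[i],c[i].round(1),q.mean(0).round(4),np.median(q[:,2]).round(4), ray(p,c[i],.101,T).round(4))
top=(D>0)&(abs(P[...,2]-.076)<.006)&(v<240); print("plinthz",np.median(P[top][:,2]))
q=P[top][:,:2]; print(cv2.minAreaRect(q.astype(np.float32)))
im=p["pixels"]
a=cv2.resize(im[30:75,285:335],None,fx=9,fy=9,interpolation=cv2.INTER_NEAREST)
b=cv2.resize(im[180:225,285:335],None,fx=9,fy=9,interpolation=cv2.INTER_NEAREST)
cv2.imwrite("pics/dz.png",np.hstack([a,np.clip(b.astype(int)*2,0,255).astype(np.uint8)])[:, :800])
for uv in [(180+172/2.3,40+208/2.3)]: print("cross",ray(p,uv,.076,T).round(4))
E
```

```text
[301  39  16  19 232] [308.1  48.2] [0.5104 0.026  0.0995] 0.1 [0.5105 0.0259 0.101 ]
[301 198  15  17 180] [308. 206.] [ 0.5336 -0.0939  0.0989] 0.0998 [ 0.5335 -0.0933  0.101 ]
plinthz 0.0753281439102329
((0.5165889263153076, -0.038003526628017426), (0.14028459787368774, 0.1902150809764862), 10.895453453063965)
cross [ 0.4771 -0.0434  0.076 ]
```

View pics/dz.png

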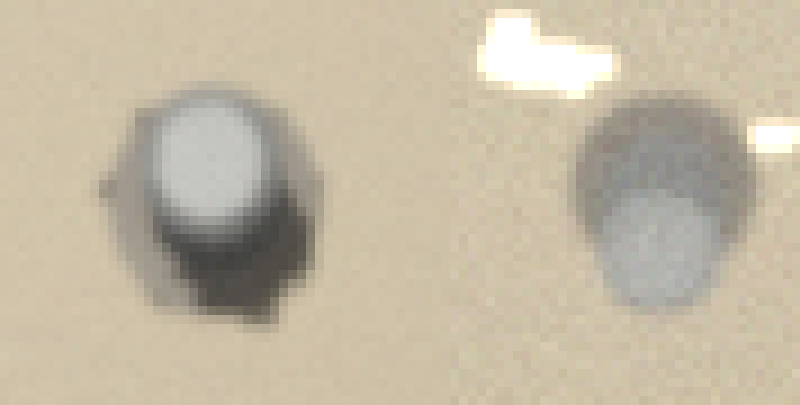

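```bash
python3 - <<'E'
from h import *
s,p=pickle.load(open("w2.pkl","rb"))
T=tool(s)@p["T_tool_cam"]
a=ray(p,(307.8,47.3),.101,T);b=ray(p,(307.8,207.4),.101,T)
print(a,b,np.linalg.norm(a-b),np.degrees(np.arctan2(*(b-a)[1::-1])),(a+b)/2)
c=ray(p,(180+172.5/2.3-.3,40+208.5/2.3-.3),.076,T);d=c-(a+b)/2;print(c,np.linalg.norm(d[:2]),np.degrees(np.arctan2(d[1],d[0])))
print(T[:3,3],T[:3,:3].round(3))
from cell import observe
plan(observe(),[0.5620,0.2485-.05,0.17],95)
E
```

```text
[0.51019343 0.02638003 0.101     ] [ 0.53362893 -0.09453669  0.101     ] 0.12316685815497751 -79.03119939435264 [ 0.52191118 -0.03407833  0.101     ]
[ 0.47699467 -0.04333908  0.076     ] 0.04586125123019515 -168.35017365652746
[ 0.52263469 -0.01144274  0.37837253] [[ 0.981  0.188  0.057]
 [ 0.196 -0.942 -0.273]
 [ 0.003  0.279 -0.96 ]]
n 11 spin -0.1328
[4.6, 7.1, -24.9]
[4.6, 10.4, -23.7]
[4.6, 13.4, -22.1]
[4.6, 16.2, -20.2]
[4.6, 18.8, -17.8]
[4.6, 21.0, -15.2]
[4.6, 22.8, -12.3]
[4.6, 24.2, -9.2]
[4.6, 25.2, -5.9]
[4.6, 25.8, -2.5]
[4.6, 25.9, 0.9]
```

```bash
python3 - <<'E'
from h import *
from cell import observe
plan(observe(),[0.605,0.240,0.19],95,n=13)
E
```

```text
n 13 spin -0.1124
[2.3, 9.9, -23.5]
[2.3, 12.5, -22.3]
[2.3, 14.9, -20.7]
[2.3, 17.1, -18.9]
[2.3, 19.2, -16.9]
[2.3, 20.9, -14.6]
[2.3, 22.4, -12.2]
[2.3, 23.7, -9.6]
[2.3, 24.6, -6.9]
[2.3, 25.2, -4.1]
[2.3, 25.5, -1.2]
[2.3, 25.5, 1.6]
[2.3, 25.1, 4.5]
```

Call:
send_rows(
  motion=[
    {"hand":0,"slide":[2,10,-24],"spin":-0.113},
    {"hand":0,"slide":[2,13,-22],"spin":-0.113},
    {"hand":0,"slide":[2,15,-21],"spin":-0.113},
    {"hand":0,"slide":[2,17,-19],"spin":-0.113},
    {"hand":0,"slide":[2,19,-17],"spin":-0.113},
    {"hand":0,"slide":[2,21,-15],"spin":-0.113},
    {"hand":0,"slide":[2,22,-12],"spin":-0.113},
  ],
)

```text
time: 3.65
tool_pos: [0.5695, 0.0958, 0.2078]
tool_rot: [-0.211, 1.564, -0.77]
contact_force: [0.0, 0.1, 0.2]
opening: 0.0459
```

Call:
send_rows(
  motion=[
    {"hand":0,"slide":[2,24,-10],"spin":-0.113},
    {"hand":0,"slide":[2,25,-7],"spin":-0.113},
    {"hand":0,"slide":[2,25,-4],"spin":-0.113},
    {"hand":0,"slide":[2,25,-1],"spin":-0.113},
    {"hand":0,"slide":[2,25,2],"spin":-0.113},
    {"hand":0,"slide":[2,25,4],"spin":-0.113},
    {"hand":0,"slide":[0,0,0],"spin":0},
    {"hand":0,"slide":[0,0,0],"spin":0},
  ],
)

```text
time: 4.45
tool_pos: [0.5884, 0.2588, 0.1954]
tool_rot: [-1.091, 1.566, -0.934]
contact_force: [0.7, -0.8, -0.5]
opening: 0.0458
```

```bash
python3 - <<'E'
from h import *
from cell import observe,vision
s=observe();print(s["time"],s["tool_pos"],jaw(s),s["opening"],s["qvel"].round(3))
p=vision.read_camera("wrist");cv2.imwrite("pics/w3.png",p["pixels"]);pickle.dump((s,p),open("w3.pkl","wb"))
E
```

```text
4.45 [0.58835984 0.25881209 0.19536903] 99.00261459751954 0.045800258823226886 [ 0.025  0.004  0.002  0.01  -0.    -0.009]
```

View pics/w3.png

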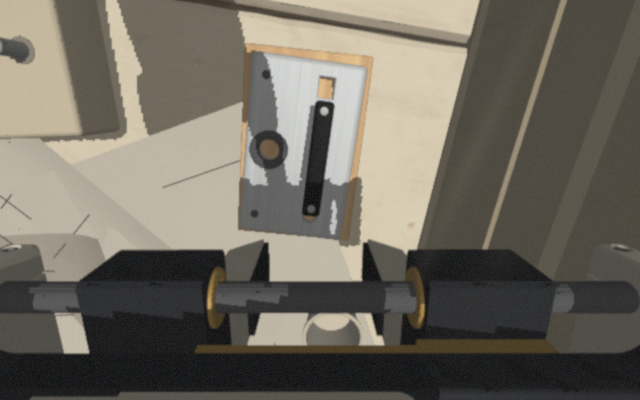

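The wrist view shows the handle bar running from (324,101) to (310,216), with its screws at (323,111) and (310,209). The boss hole is at (268,149) and the slot at (326,87).

```bash
python3 - <<'E'
from h import *
s,p=pickle.load(open("w3.pkl","rb"))
T=tool(s)@p["T_tool_cam"]
D=p["range_z"];v,u=np.mgrid[0:400,0:640]
P=np.stack([(u-p["cx"])/p["fx"]*D,(v-p["cy"])/p["fy"]*D,D],-1)@T[:3,:3].T+T[:3,3]
roi=(v<235)&(v>40)&(u>230)&(u<375)&(D>0)
m=roi&(P[...,2]>.05)&(P[...,2]<.07)
n,l,st,c=cv2.connectedComponentsWithStats(m.astype(np.uint8))
i=1+np.argmax(st[1:,4]);q=P[l==i];print(st[i],np.median(q[:,2]))
uv=np.argwhere(l==i)[:,::-1].astype(np.float32)
bx=cv2.boxPoints(cv2.minAreaRect(uv));W=np.array([ray(p,b,.060,T) for b in bx]);
print("rect3d",cv2.minAreaRect(np.array([ray(p,x,.06,T)[:2] for x in uv],np.float32)))
a=ray(p,(323.3,111.3),.06,T);b=ray(p,(310.5,209),.06,T);print(a,b,np.linalg.norm(a-b),(a+b)/2,np.degrees(np.arctan2(*(a-b)[1::-1])))
bo=ray(p,(268.5,149.5),.032,T);print("boss",bo)
for z in (.022,.032): print(z,np.median(P[roi&(abs(P[...,2]-z)<.004)][:,2]))
z=p["pixels"][40:240,220:380];cv2.imwrite("pics/w3z.png",cv2.resize(z,None,fx=3.6,fy=3,interpolation=cv2.INTER_CUBIC)) if 0 else cv2.imwrite("pics/w3z.png",cv2.resize(z,None,fx=3,fy=3,interpolation=cv2.INTER_CUBIC))
E
```

```text
[ 302  100   33  117 2144] 0.05912507096452502
rect3d ((0.5595871806144714, 0.2559243440628052), (0.09861729294061661, 0.01576963998377323), 1.5380401611328125)
[0.51891104 0.25450697 0.06      ] [0.60284385 0.25698521 0.06      ] 0.08396939657428354 [0.56087745 0.25574609 0.06      ] -178.30875213743496
boss [0.56085474 0.21082092 0.032     ]
0.022 0.021265747882049907
0.032 0.031092867321231732
```

View pics/w3z.png

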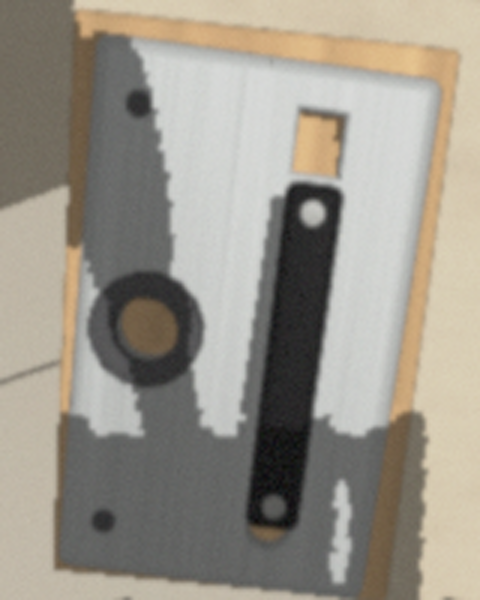

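```bash
python3 - <<'E'
from h import *
from cell import observe
s=observe();print(jaw(s));plan(s,[0.560,0.2557,0.11],91.6,n=3)
E
```

```text
98.98665801438058
n 3 spin 0.043
[28.4, 0.6, -9.5]
[28.4, 0.2, -9.5]
[28.4, -0.2, -9.5]
```

Call:
send_rows(
  motion=[
    {"hand":0,"slide":[28,0,-10],"spin":0.043},
    {"hand":0,"slide":[28,0,-10],"spin":0.043},
    {"hand":0,"slide":[28,0,-10],"spin":0.043},
    {"hand":0,"slide":[0,0,0],"spin":0},
    {"hand":0,"slide":[0,0,0],"spin":0},
  ],
)

```text
time: 5.0
tool_pos: [0.5592, 0.2506, 0.1126]
tool_rot: [-0.389, 1.562, -0.376]
contact_force: [0.9, 0.8, 0.4]
opening: 0.0459
```

```bash
python3 - <<'E'
from h import *
from cell import observe,vision
s=observe();print(s["tool_pos"],jaw(s));plan(s,[0.560,0.2557,0.037],91.6,n=3)
p=vision.read_camera("wrist");cv2.imwrite("pics/w4.png",p["pixels"]);pickle.dump((s,p),open("w4.pkl","wb"))
E
```

```text
[0.5591943  0.25059008 0.11261767] 90.75938186224589
n 3 spin -0.0049
[25.2, 1.8, 0.1]
[25.2, 1.8, 0.1]
[25.2, 1.8, 0.1]
```

View pics/w4.png

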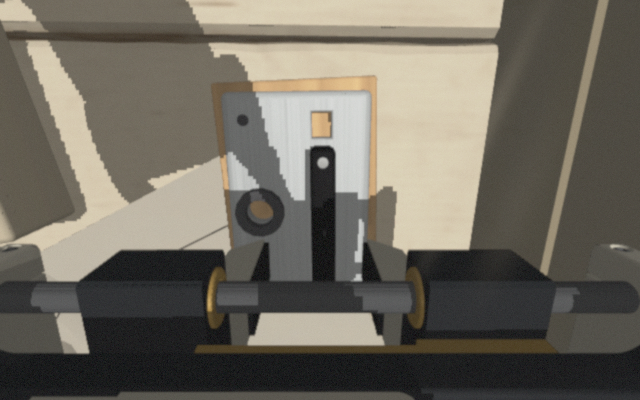

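Call:
send_rows(
  motion=[
    {"hand":0,"slide":[20,2,0.4],"spin":-0.005},
    {"hand":0,"slide":[20,2,0],"spin":-0.005},
    {"hand":0,"slide":[18,2,0],"spin":0},
    {"hand":0,"slide":[10,0,0],"spin":0},
    {"hand":0,"slide":[5,0,0],"spin":0},
    {"hand":0,"slide":[0,0,0],"spin":0},
  ],
  grip_force=50,
)

```text
time: 5.65
tool_pos: [0.5694, 0.2568, 0.0478]
tool_rot: [0.052, 1.545, 0.075]
contact_force: [-0.1, 0.1, 0.5]
opening: 0.0457
```

```bash
python3 - <<'E'
from h import *
from cell import observe,vision
s=observe();print(s["tool_pos"],jaw(s));plan(s,[0.560,0.2557,0.037],91.6,n=1)
E
```

```text
[0.56940919 0.25676398 0.04780003] 91.32555099901751
n 1 spin -0.0048
[10.5, -0.9, -9.7]
```

```bash
python3 - <<'E'
from h import *
from cell import observe,vision
s=observe();print(tool(s).round(4),s["contact_force"],s["qvel"].round(3),s["qpos"].round(3), s["joint_efforts"].round(1))
E
```

```text
[[ 0.026  -0.0231  0.9994  0.5694]
 [ 0.002   0.9997  0.0231  0.2568]
 [-0.9997  0.0014  0.0261  0.0478]
 [ 0.      0.      0.      1.    ]] [-0.05169228  0.05610539  0.45030497] [-0.003 -0.012 -0.023  0.     0.012 -0.002] [ 0.304  0.687  1.468 -0.007  0.961 -1.286] [ -0.  -55.4 -20.3  -0.   -0.2   0. ]
```

Call:
send_rows(
  motion=[
    {"hand":0,"slide":[0,0,-5],"spin":0},
    {"hand":0,"slide":[0,0,-5],"spin":0},
    {"hand":0,"slide":[0,0,0],"spin":0},
    {"hand":0,"slide":[0,0,0],"spin":0},
  ],
)

```text
time: 6.05
tool_pos: [0.5601, 0.2568, 0.0506]
tool_rot: [0.086, 1.54, 0.109]
contact_force: [-0.5, 0.8, 0.5]
opening: 0.0461
```

```bash
python3 - <<'E'
from h import *
from cell import observe,vision
s=observe();print(tool(s).round(4),s["contact_force"],s["qvel"].round(3),s["qpos"].round(3), s["joint_efforts"].round(1))
E
```

```text
[[ 0.0304 -0.0231  0.9993  0.5601]
 [ 0.0033  0.9997  0.023   0.2568]
 [-0.9995  0.0026  0.0305  0.0506]
 [ 0.      0.      0.      1.    ]] [-0.48939757  0.79317012  0.48780258] [ 0.002 -0.01   0.007  0.001 -0.001 -0.001] [ 0.309  0.669  1.497 -0.008  0.945 -1.281] [  0.  -54.7 -20.1  -0.   -0.    0. ]
```

Call:
send_rows(
  motion=[
    {"hand":0,"slide":[8,-1,0],"spin":0},
    {"hand":0,"slide":[6,0,0],"spin":0},
    {"hand":0,"slide":[0,0,0],"spin":0},
  ],
)

```text
time: 6.35
tool_pos: [0.5607, 0.2559, 0.036]
tool_rot: [0.092, 1.539, 0.115]
contact_force: [0.3, -0.3, -0.5]
opening: 0.046
```

```bash
python3 - <<'E'
from h import *
from cell import observe,vision
s=observe();print(tool(s).round(4),s["contact_force"],s["qvel"].round(3),s["qpos"].round(3),jaw(s))
plan(s,[0.560,0.2557,0.037],91.6,n=1)
E
```

```text
[[ 0.0313 -0.0233  0.9992  0.5607]
 [ 0.0036  0.9997  0.0232  0.2559]
 [-0.9995  0.0029  0.0314  0.036 ]
 [ 0.      0.      0.      1.    ]] [ 0.29120261 -0.25680047 -0.53860154] [-0.002 -0.002 -0.001 -0.002  0.003 -0.001] [ 0.307  0.688  1.508 -0.008  0.914 -1.283] 91.33584997931742
n 1 spin -0.0046
[-1.1, -0.2, -0.7]
```

Call:
send_rows(
  motion=[
    {"hand":-1,"slide":[0,0,0],"spin":0},
    {"hand":-1,"slide":[0,0,0],"spin":0},
    {"hand":-1,"slide":[0,0,0],"spin":0},
    {"hand":-1,"slide":[0,0,0],"spin":0},
    {"hand":-1,"slide":[0,0,0],"spin":0},
  ],
  grip_force=50,
)

```text
time: 6.85
tool_pos: [0.5607, 0.2557, 0.0353]
tool_rot: [0.08, 1.54, 0.104]
contact_force: [-0.2, -0.6, -1.7]
opening: 0.0156
```

```bash
python3 - <<'E'
from h import *
from cell import observe,vision
s=observe();print(tool(s).round(4),s["contact_force"],s["torque"],s["opening"],s["qvel"].round(3),jaw(s))
pickle.dump(s,open("grasp.pkl","wb"))
E
```

```text
[[ 0.0305 -0.0233  0.9993  0.5607]
 [ 0.0032  0.9997  0.0232  0.2557]
 [-0.9995  0.0025  0.0306  0.0353]
 [ 0.      0.      0.      1.    ]] [-0.23837351 -0.57508248 -1.65698499] [-0.02612283 -0.11296015  0.00842096] 0.015563053468461803 [-0.  0. -0. -0.  0.  0.] 91.33435758170477
```

Call:
send_rows(
  motion=[
    {"hand":-1,"slide":[-8,0,0],"spin":0},
    {"hand":-1,"slide":[-20,0,0],"spin":0},
    {"hand":-1,"slide":[-30,0,0],"spin":0},
    {"hand":-1,"slide":[-30,0,0],"spin":0},
    {"hand":-1,"slide":[-30,0,0],"spin":0},
    {"hand":-1,"slide":[-20,0,0],"spin":0},
    {"hand":-1,"slide":[0,0,0],"spin":0},
  ],
)

```text
time: 7.55
tool_pos: [0.5524, 0.2545, 0.1752]
tool_rot: [-0.01, 1.553, 0.012]
contact_force: [0.6, 0.9, -5.0]
opening: 0.0158
```

```bash
python3 - <<'E'
from h import *
from cell import observe,vision
s=observe();print(tool(s).round(4),s["contact_force"],s["torque"],s["opening"],s["qvel"].round(3),jaw(s))
p=vision.read_camera("wrist");cv2.imwrite("pics/w5.png",p["pixels"]);pickle.dump((s,p),open("w5.pkl","wb"))
plan(s,[0.5219,-0.0341,0.16],11)
E
```

```text
[[ 1.740e-02 -2.280e-02  9.996e-01  5.524e-01]
 [ 2.000e-04  9.997e-01  2.280e-02  2.545e-01]
 [-9.998e-01 -2.000e-04  1.740e-02  1.752e-01]
 [ 0.000e+00  0.000e+00  0.000e+00  1.000e+00]] [ 0.63640749  0.91957533 -4.96680075] [ 0.21664129 -0.08016164 -0.01024691] 0.01584556770235441 [-0.003  0.018  0.042  0.001 -0.018 -0.   ] 91.30639099351302
n 10 spin 0.1402
[1.5, -28.8, -3.7]
[1.5, -29.0, 0.3]
[1.5, -28.7, 4.4]
[1.5, -27.8, 8.3]
[1.5, -26.4, 12.1]
[1.5, -24.4, 15.7]
[1.5, -22.0, 19.0]
[1.5, -19.1, 21.8]
[1.5, -15.9, 24.3]
[1.5, -12.3, 26.3]
```

View pics/w5.png

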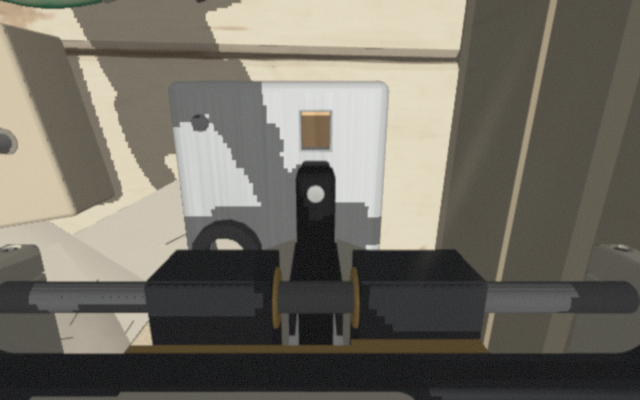

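```bash
python3 - <<'E'
from h import *
s,p=pickle.load(open("w5.pkl","rb"))
C=p["T_tool_cam"]
g=p["pixels"];cv2.imwrite("pics/w5z.png",cv2.resize(g[80:260,160:400],None,fx=3.3,fy=3.3,interpolation=cv2.INTER_CUBIC))
def tr(uv,x):
    d=C[:3,:3]@np.array([(uv[0]-p["cx"])/p["fx"],(uv[1]-p["cy"])/p["fy"],1]);o=C[:3,3];return (o+d*(x-o[0])/d[0])*1000
print("slot",tr((316,130),.0133),"corner TL/TR",tr((171,84),.0133),tr((386,84),.0133),"screw",tr((316,194),.0353-.060))
D=p["range_z"];print([D[v,u] for u,v in [(290,120),(350,120),(220,140),(316,175)]])
E
```

```text
slot [ 13.3          0.86097188 -62.97996424] corner TL/TR [ 13.3        -66.73686278 -83.93572873] [ 13.3         33.46620855 -84.03269275] screw [-24.7          0.79715609 -40.78149455]
[np.float32(0.1650964), np.float32(0.16497484), np.float32(0.16786835), np.float32(0.13558847)]
```

View pics/w5z.png

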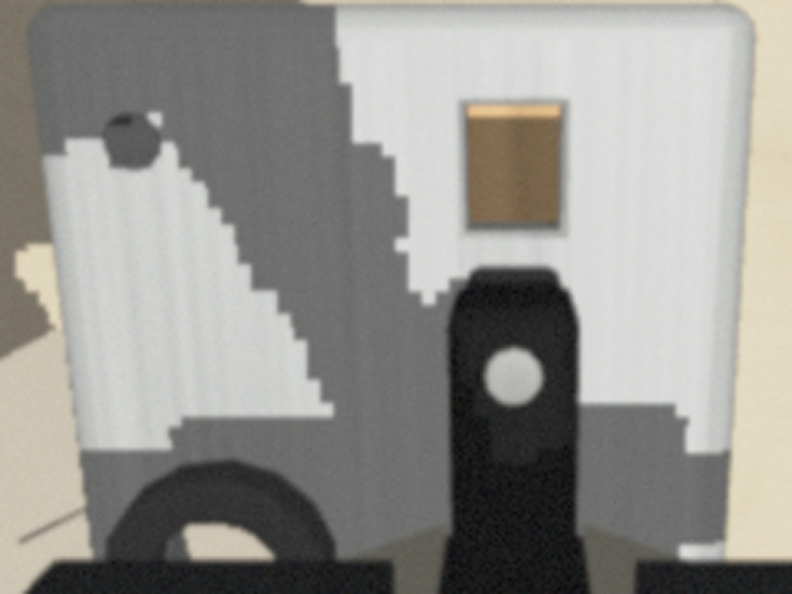

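Call:
send_rows(
  motion=[
    {"hand":-1,"slide":[1,-29,-4],"spin":0.07},
    {"hand":-1,"slide":[1,-29,0],"spin":0.14},
    {"hand":-1,"slide":[1,-29,4],"spin":0.14},
    {"hand":-1,"slide":[1,-28,8],"spin":0.14},
    {"hand":-1,"slide":[1,-26,12],"spin":0.14},
    {"hand":-1,"slide":[1,-24,16],"spin":0.14},
  ],
)

```text
time: 8.2
tool_pos: [0.5343, 0.0781, 0.1559]
tool_rot: [-2.074, 1.568, -2.843]
contact_force: [-0.9, 0.1, -5.5]
opening: 0.0156
```

```bash
python3 - <<'E'
from h import *
from cell import observe,vision
s=observe();print(tool(s).round(4),s["contact_force"],s["opening"],jaw(s))
plan(s,[0.5219,-0.0341,0.16],11)
E
```

```text
[[-0.0031  0.6953  0.7187  0.5343]
 [-0.001   0.7187 -0.6953  0.0781]
 [-1.     -0.0029 -0.0016  0.1559]
 [ 0.      0.      0.      1.    ]] [-0.92732823  0.08651744 -5.53688095] 0.015623171770946007 45.945218098822565
n 5 spin 0.122
[-0.8, -17.8, 13.8]
[-0.8, -16.0, 15.9]
[-0.8, -14.0, 17.7]
[-0.8, -11.7, 19.3]
[-0.8, -9.3, 20.6]
```

Call:
send_rows(
  motion=[
    {"hand":-1,"slide":[0,-18,14],"spin":0.122},
    {"hand":-1,"slide":[0,-16,16],"spin":0.122},
    {"hand":-1,"slide":[0,-14,18],"spin":0.122},
    {"hand":-1,"slide":[0,-12,19],"spin":0.122},
    {"hand":-1,"slide":[0,-9,21],"spin":0.122},
    {"hand":-1,"slide":[0,0,0],"spin":0},
  ],
)

```text
time: 8.8
tool_pos: [0.5128, -0.0419, 0.1445]
tool_rot: [-1.772, 1.547, 3.099]
contact_force: [0.2, -0.2, -4.7]
opening: 0.0159
```

```bash
python3 - <<'E'
from h import *
from cell import observe,vision
s=observe();print(tool(s).round(4),s["contact_force"],s["opening"],jaw(s))
plan(s,[0.5208,-0.0346,0.145],11,n=3)
E
```

```text
[[-0.0237  0.9873  0.1573  0.5128]
 [ 0.001   0.1574 -0.9875 -0.0419]
 [-0.9997 -0.0233 -0.0047  0.1445]
 [ 0.      0.      0.      1.    ]] [ 0.22117609 -0.23734133 -4.72924662] 0.015864539156316238 9.059408011611202
n 3 spin -0.0113
[-0.2, 3.0, -2.0]
[-0.2, 3.1, -2.0]
[-0.2, 3.1, -1.9]
```

Call:
send_rows(
  motion=[
    {"hand":-1,"slide":[4,4,-3],"spin":-0.018},
    {"hand":-1,"slide":[4,4,-3],"spin":-0.018},
    {"hand":-1,"slide":[4,0,0],"spin":0},
    {"hand":-1,"slide":[0,0,0],"spin":0},
  ],
)

```text
time: 9.2
tool_pos: [0.5181, -0.0318, 0.1279]
tool_rot: [-1.885, 1.541, 3.029]
contact_force: [-0.6, 0.0, -5.0]
opening: 0.0154
```

```bash
python3 - <<'E'
from h import *
from cell import observe,vision
s=observe();print(tool(s).round(4),s["contact_force"],s["opening"],jaw(s))
plan(s,[0.5208,-0.0346,0.13],11,n=1)
p=vision.read_camera("wrist");cv2.imwrite("pics/w6.png",p["pixels"]);pickle.dump((s,p),open("w6.pkl","wb"))
q=vision.read_camera("side");cv2.imwrite("pics/s6.png",cv2.resize(q["pixels"][130:300,180:420],None,fx=3,fy=3))
E
```

```text
[[-0.0298  0.9792  0.2007  0.5181]
 [ 0.0034  0.2009 -0.9796 -0.0318]
 [-0.9996 -0.0285 -0.0093  0.1279]
 [ 0.      0.      0.      1.    ]] [-0.59514987  0.02262668 -4.98880593] 0.015387258310725956 11.595173065298583
n 1 spin 0.0104
[-2.2, 2.0, 3.2]
```

View pics/w6.png

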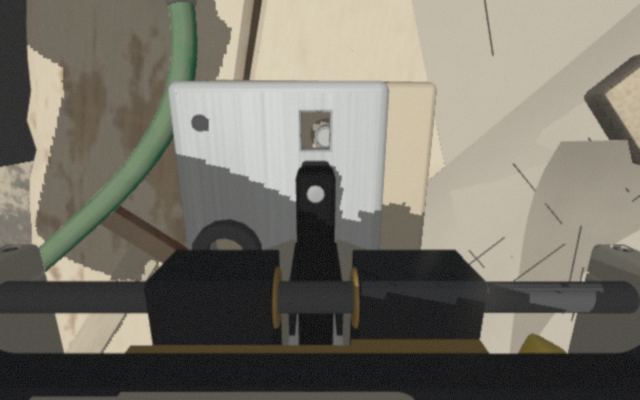

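View pics/s6.png

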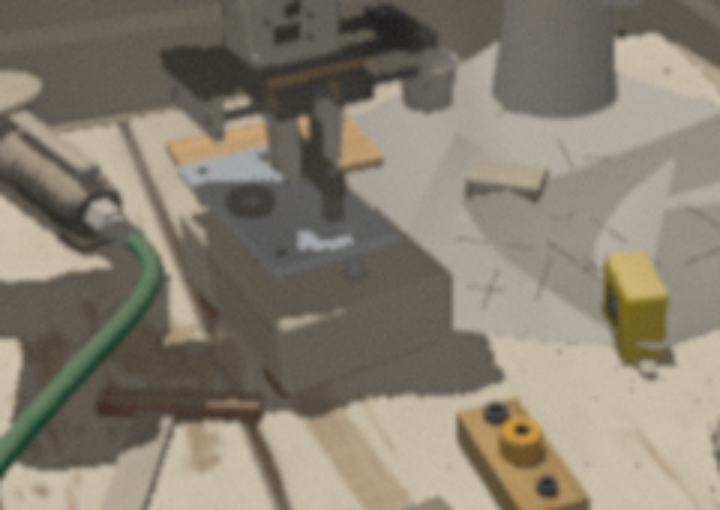

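```bash
python3 - <<'E'
from h import *
s,p=pickle.load(open("w6.pkl","rb"))
cv2.imwrite("pics/w6z.png",cv2.resize(p["pixels"][100:160,285:345],None,fx=10,fy=10,interpolation=cv2.INTER_NEAREST))
E
```

```text
(no output)
```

View pics/w6z.png

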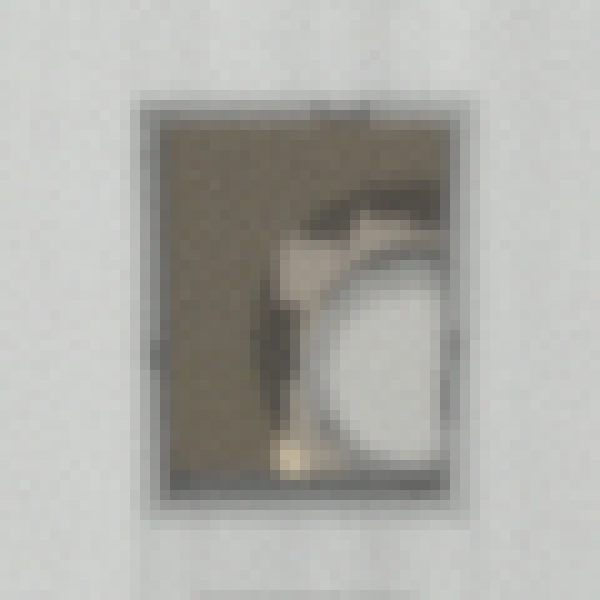

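```bash
python3 - <<'E'
from h import *
s,p=pickle.load(open("w6.pkl","rb"))
T=tool(s);C=p["T_tool_cam"]
def tr(uv,x):
    d=C[:3,:3]@np.array([(uv[0]-p["cx"])/p["fx"],(uv[1]-p["cy"])/p["fy"],1]);o=C[:3,3];return (o+d*(x-o[0])/d[0])
slot=tr((285+30.5-.5,100+31-.5),.0114)
tip=ray(p,(285+41.7-.5,100+36-.5),.101,T@C)
print("slot top tool",slot*1000,"tip world",tip,"tip tool",(np.linalg.inv(T)@np.append(tip,1))[:3]*1000)
# template normal in tool: grasp-time world up
g=pickle.load(open("grasp.pkl","rb"));n=tool(g)[:3,:3].T@np.array([0,0,1.])
print("n",n)
# world slot underside & tip compare
su=slot-n*.010
W=(T@np.append(su,1))[:3];print("slot underside world",W, "delta tip-slot world",(tip-W)*1000,"tool",T[:3,:3].T@(tip-W)*1000)
E
```

```text
slot top tool [ 11.4         -0.73234676 -62.83929608] tip world [0.51040087 0.02726354 0.101     ] tip tool [ 27.28460086   5.11462074 -59.17575329]
n [-0.9995291   0.00246567  0.03058593]
slot underside world [0.50402992 0.02995252 0.1070907 ] delta tip-slot world [ 6.37094206 -2.68898098 -6.0906956 ] tool [5.88930986 5.87162419 3.96940211]
```

```bash
python3 - <<'E'
from h import *
for f in ["w2","w3","w5","w6"]:
    s,p=pickle.load(open(f+".pkl","rb")); print(f,p["cx"],p["cy"],p["fx"],p["T_tool_cam"].round(5).tolist())
E
```

```text
w2 315.39156239520287 203.7460000439269 346.68570013109706 [[0.00073, -0.27365, 0.96183, -0.1574], [1.0, 0.0011, -0.00044, -0.00045], [-0.00094, 0.96183, 0.27365, -0.07451], [0.0, 0.0, 0.0, 1.0]]
w3 315.39156239520287 203.7460000439269 346.68570013109706 [[-0.00091, -0.27382, 0.96178, -0.1574], [1.0, 0.00065, 0.00113, 0.00049], [-0.00094, 0.96178, 0.27382, -0.07448], [0.0, 0.0, 0.0, 1.0]]
w5 315.39156239520287 203.7460000439269 346.68570013109706 [[-0.00081, -0.27371, 0.96181, -0.15741], [1.0, 0.00067, 0.00103, 0.00042], [-0.00092, 0.96181, 0.27371, -0.07455], [0.0, 0.0, 0.0, 1.0]]
w6 315.39156239520287 203.7460000439269 346.68570013109706 [[0.00074, -0.27368, 0.96182, -0.15738], [1.0, 0.00112, -0.00045, -0.00043], [-0.00096, 0.96182, 0.27368, -0.0745], [0.0, 0.0, 0.0, 1.0]]
```

Call:
send_rows(
  motion=[
    {"hand":-1,"slide":[-1,4,3],"spin":0.008},
    {"hand":-1,"slide":[0,2,1],"spin":0.004},
    {"hand":-1,"slide":[0,0,0],"spin":0},
  ],
)

```text
time: 9.6
tool_pos: [0.5263, -0.0347, 0.1302]
tool_rot: [-1.859, 1.544, 3.043]
contact_force: [0.2, -0.9, -5.2]
opening: 0.0156
```

```bash
cat > slot.py <<'E'
from h import *
from cell import observe,vision
import sys
s=observe();print(tool(s).round(4),s["time"],s["contact_force"],s["opening"],jaw(s))
p=vision.read_camera("wrist");pickle.dump((s,p),open(sys.argv[1]+".pkl","wb"))
cv2.imwrite(f"pics/{sys.argv[1]}z.png",cv2.resize(p["pixels"][100:160,285:345],None,fx=10,fy=10,interpolation=cv2.INTER_NEAREST))
E
python3 slot.py w7
```

```text
[[-0.0268  0.9817  0.1884  0.5263]
 [ 0.0026  0.1885 -0.9821 -0.0347]
 [-0.9996 -0.0259 -0.0077  0.1302]
 [ 0.      0.      0.      1.    ]] 9.6 [ 0.19650953 -0.92114952 -5.16836293] 0.015632603194649007 10.87167681708057
```

View pics/w7z.png

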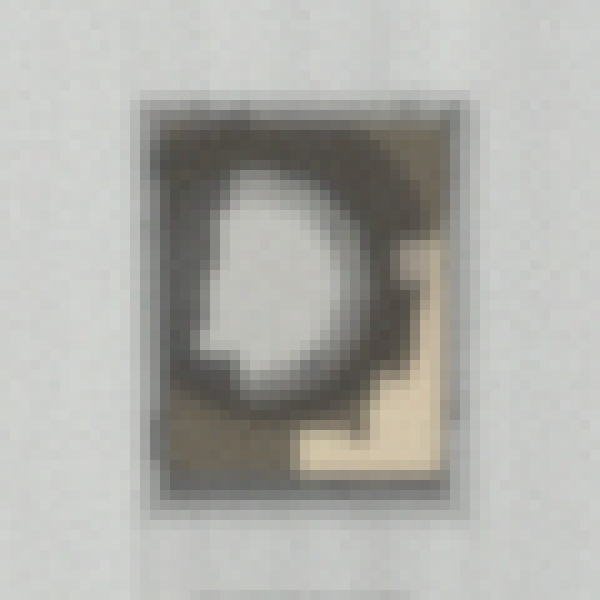

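```bash
cat > cmp.py <<'E'
from h import *
import sys
f,u,v,su,sv=sys.argv[1],*map(float,sys.argv[2:6])
s,p=pickle.load(open(f+".pkl","rb"));T=tool(s);C=p["T_tool_cam"]
g=pickle.load(open("grasp.pkl","rb"));n=tool(g)[:3,:3].T@np.array([0,0,1.])
def tr(uv,x):
    d=C[:3,:3]@np.array([(uv[0]-p["cx"])/p["fx"],(uv[1]-p["cy"])/p["fy"],1]);o=C[:3,3];return (o+d*(x-o[0])/d[0])
sl=tr((su,sv),.0114); W=(T@np.append(sl-n*.01,1))[:3]
tip=ray(p,(u,v),.101,T@C)
def pj(P):
    q=np.linalg.inv(T@C)@np.append(P,1);return np.array([p["fx"]*q[0]/q[2]+p["cx"],p["fy"]*q[1]/q[2]+p["cy"]])
ring=lambda c,r:[c+np.array([r*np.cos(a),r*np.sin(a),0]) for a in np.linspace(0,6.28,9)[:-1]]
print("slotW",W,"tip",tip,"d tool y,z mm",(T[:3,:3].T@(tip-W)*1000).round(2))
r=np.array([pj(x) for x in ring(tip,.006)]);print("expected tip outline u",r[:,0].min(),r[:,0].max(),"v",r[:,1].min(),r[:,1].max())
print("underside slot centre px",pj(W), "tip wanted px", pj(np.array([W[0],W[1],.101])))
E
python3 cmp.py w7 311.7 127.8 315 130.5
```

```text
slotW [0.5130693  0.02720324 0.10928703] tip [0.51115864 0.02672223 0.101     ] d tool y,z mm [ 8.33 -1.75  0.18]
expected tip outline u 300.54201488384257 322.8427305263315 v 116.30387112919153 139.0937413288414
underside slot centre px [314.98783681 128.48730857] tip wanted px [315.42286028 127.59226568]
```

Call:
send_rows(
  motion=[
    {"hand":-1,"slide":[0,-1.5,0],"spin":0},
    {"hand":-1,"slide":[3,0,0],"spin":0},
    {"hand":-1,"slide":[0,0,0],"spin":0},
  ],
)

```text
time: 9.95
tool_pos: [0.5243, -0.0352, 0.1272]
tool_rot: [-1.858, 1.544, 3.044]
contact_force: [0.7, -0.2, -4.4]
opening: 0.0155
```

```bash
python3 slot.py w8
```

```text
[[-0.0267  0.9818  0.1883  0.5243]
 [ 0.0026  0.1884 -0.9821 -0.0352]
 [-0.9996 -0.0258 -0.0076  0.1272]
 [ 0.      0.      0.      1.    ]] 9.95 [ 0.71201582 -0.24140431 -4.44763357] 0.015549607710844742 10.862514553756608
```

View pics/w8z.png

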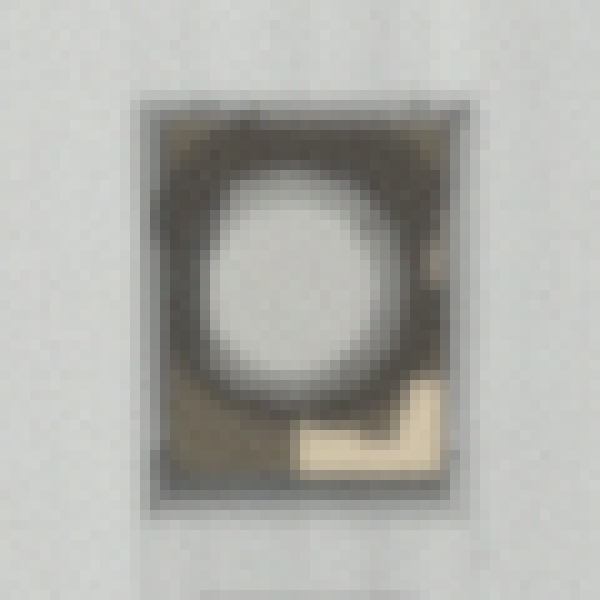

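Call:
send_rows(
  motion=[
    {"hand":-1,"slide":[3,0,0],"spin":0},
    {"hand":-1,"slide":[3,0,0],"spin":0},
    {"hand":-1,"slide":[0,0,0],"spin":0},
  ],
)

```text
time: 10.3
tool_pos: [0.5242, -0.0352, 0.1209]
tool_rot: [-1.856, 1.544, 3.045]
contact_force: [0.4, 0.7, -5.6]
opening: 0.0155
```

```bash
python3 slot.py w9
```

```text
[[-0.0264  0.9818  0.1882  0.5242]
 [ 0.0025  0.1883 -0.9821 -0.0352]
 [-0.9996 -0.0255 -0.0075  0.1209]
 [ 0.      0.      0.      1.    ]] 10.3 [ 0.40156314  0.74168062 -5.59185118] 0.015484237398961005 10.856917890640643
```

View pics/w9z.png

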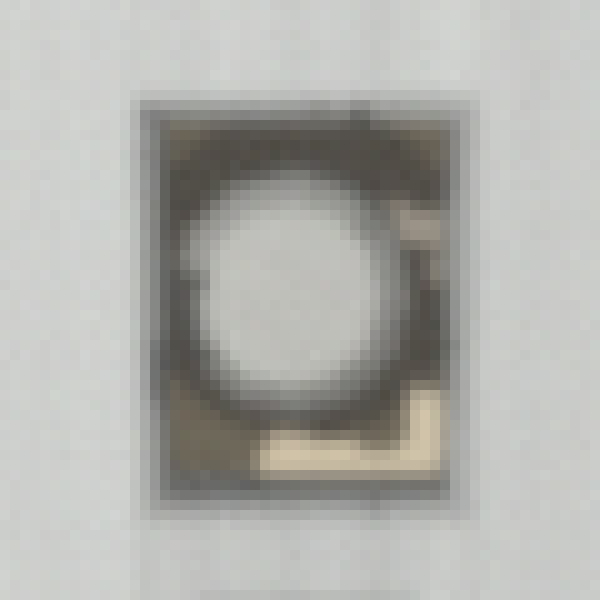

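Call:
send_rows(
  motion=[
    {"hand":-1,"slide":[3,-0.2,0],"spin":0},
    {"hand":-1,"slide":[3,0,0],"spin":0},
    {"hand":-1,"slide":[0,0,0],"spin":0},
  ],
)

```text
time: 10.65
tool_pos: [0.524, -0.0352, 0.1146]
tool_rot: [-1.855, 1.544, 3.047]
contact_force: [-0.3, -0.1, -5.3]
opening: 0.0156
```

Call:
send_rows(
  motion=[
    {"hand":-1,"slide":[2,0,0],"spin":0},
    {"hand":-1,"slide":[2,0,0],"spin":0},
    {"hand":-1,"slide":[0,0,0],"spin":0},
  ],
)

```text
time: 10.95
tool_pos: [0.5239, -0.0352, 0.1101]
tool_rot: [-1.856, 1.544, 3.046]
contact_force: [0.5, 0.1, -4.9]
opening: 0.016
```

```bash
python3 slot.py w10
```

```text
[[-0.0262  0.9818  0.1883  0.5239]
 [ 0.0025  0.1884 -0.9821 -0.0352]
 [-0.9997 -0.0253 -0.0074  0.1101]
 [ 0.      0.      0.      1.    ]] 10.95 [ 0.51206942  0.06692382 -4.94268278] 0.016000616684548365 10.86184514677168
```

View pics/w10z.png

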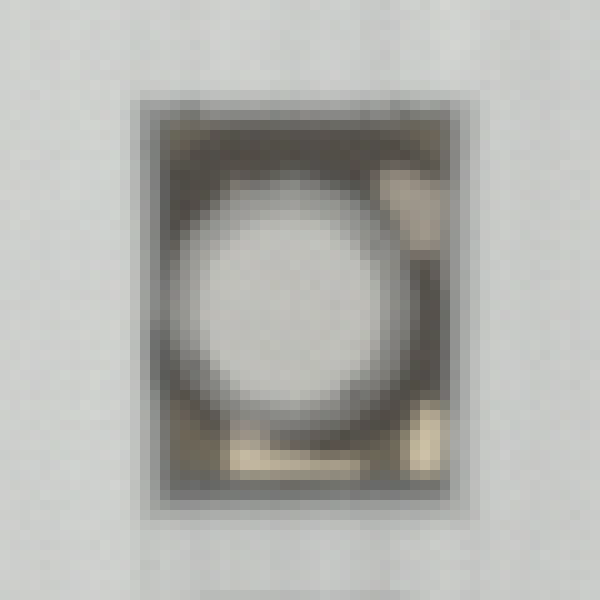

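Call:
send_rows(
  motion=[
    {"hand":-1,"slide":[2,-0.5,0],"spin":0},
    {"hand":-1,"slide":[2,0,0],"spin":0},
    {"hand":-1,"slide":[2,0,0],"spin":0},
    {"hand":-1,"slide":[0,0,0],"spin":0},
  ],
)

```text
time: 11.4
tool_pos: [0.5234, -0.0353, 0.1039]
tool_rot: [-1.853, 1.545, 3.049]
contact_force: [-1.1, 0.2, -5.4]
opening: 0.0152
```

Call:
send_rows(
  motion=[
    {"hand":-1,"slide":[2,0,0],"spin":0},
    {"hand":-1,"slide":[2,0,0],"spin":0},
    {"hand":-1,"slide":[0,0,0],"spin":0},
  ],
)

```text
time: 11.7
tool_pos: [0.5237, -0.0346, 0.1011]
tool_rot: [-1.883, 1.547, 3.019]
contact_force: [-0.9, -1.9, -1.6]
opening: 0.0152
```

```bash
python3 slot.py w11; python3 - <<'E'
from cell import observe
print(observe()["torque"])
E
```

```text
[[-0.0239  0.9818  0.1884  0.5237]
 [ 0.003   0.1886 -0.9821 -0.0346]
 [-0.9997 -0.0229 -0.0074  0.1011]
 [ 0.      0.      0.      1.    ]] 11.7 [-0.91174941 -1.86717571 -1.62187856] 0.01524470165813122 10.871591425314186
[-0.13511982 -0.06611017 -0.0794818 ]
```

View pics/w11z.png

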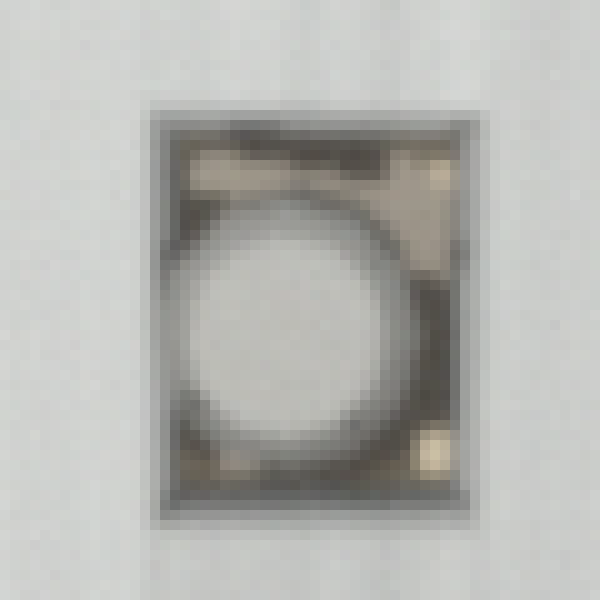

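Call:
send_rows(
  motion=[
    {"hand":-1,"slide":[2.5,0,0],"spin":0},
    {"hand":-1,"slide":[2.5,0,0],"spin":0},
    {"hand":-1,"slide":[2,0,0],"spin":0},
  ],
)

```text
time: 12.05
tool_pos: [0.5233, -0.0342, 0.0994]
tool_rot: [-1.874, 1.549, 3.028]
contact_force: [-6.4, 1.7, 13.3]
opening: 0.0153
```

```bash
python3 slot.py w12
```

```text
[[-0.0216  0.9818  0.1887  0.5233]
 [ 0.0025  0.1888 -0.982  -0.0342]
 [-0.9998 -0.0207 -0.0065  0.0994]
 [ 0.      0.      0.      1.    ]] 12.05 [-6.44495915  1.74293106 13.28522809] 0.015327828022482405 10.883179632648835
```

Now on the stone with both dowels in; release and retract, then inspect.

Call:
send_rows(
  motion=[
    {"hand":-0.3,"slide":[0,0,0],"spin":0},
    {"hand":-0.3,"slide":[0,0,0],"spin":0},
    {"hand":-0.3,"slide":[0,0,0],"spin":0},
  ],
)

```text
time: 12.4
tool_pos: [0.5245, -0.0348, 0.1008]
tool_rot: [-1.835, 1.553, 3.067]
contact_force: [-0.2, -0.4, 0.4]
opening: 0.0311
```

```bash
python3 slot.py w13
```

```text
[[-0.0175  0.9819  0.1887  0.5245]
 [ 0.0013  0.1888 -0.982  -0.0348]
 [-0.9998 -0.017  -0.0046  0.1008]
 [ 0.      0.      0.      1.    ]] 12.4 [-0.20809405 -0.44323125  0.4034112 ] 0.03111006115971959 10.882147231573782
```

Call:
send_rows(
  motion=[
    {"hand":-0.3,"slide":[-20,0,0],"spin":0},
    {"hand":-0.3,"slide":[-30,0,0],"spin":0},
    {"hand":0.3,"slide":[-30,0,15],"spin":0},
    {"hand":0.3,"slide":[-20,0,25],"spin":0},
    {"hand":0.3,"slide":[0,0,20],"spin":0},
    {"hand":0.3,"slide":[0,0,0],"spin":0},
    {"hand":0.3,"slide":[0,0,0],"spin":0},
  ],
)

```text
time: 13.15
tool_pos: [0.538, -0.0955, 0.2018]
tool_rot: [-1.844, 1.55, 3.059]
contact_force: [0.5, 0.6, 0.6]
opening: 0.0587
```

```bash
python3 slot.py w14; python3 - <<'E'
from h import *
s,p=pickle.load(open("w14.pkl","rb"));cv2.imwrite("pics/w14.png",p["pixels"])
from cell import vision
q=vision.read_camera("side");cv2.imwrite("pics/s14.png",cv2.resize(q["pixels"][130:300,180:420],None,fx=3,fy=3))
T=tool(s)@p["T_tool_cam"]
D=p["range_z"];v,u=np.mgrid[0:400,0:640]
P=np.stack([(u-p["cx"])/p["fx"]*D,(v-p["cy"])/p["fy"]*D,D],-1)@T[:3,:3].T+T[:3,3]
m=(D>0)&(abs(P[...,2]-.086)<.006)&(v<240)
Q=P[m];A=np.c_[Q[:,:2]-Q[:,:2].mean(0),np.ones(len(Q))];c=np.linalg.lstsq(A,Q[:,2],rcond=None)[0];r=Q[:,2]-A@c
k=abs(r)<.002;c=np.linalg.lstsq(A[k],Q[k,2],rcond=None)[0];print("plane",np.degrees(c[:2]),c[2],len(Q),Q[:,:2].mean(0))
E
```

```text
[[-0.021   0.9817  0.1892  0.538 ]
 [ 0.0017  0.1893 -0.9819 -0.0955]
 [-0.9998 -0.0203 -0.0057  0.2018]
 [ 0.      0.      0.      1.    ]] 13.15 [0.50302367 0.61579155 0.61597071] 0.05871852573458748 10.914745874246636
plane [-0.08997977  0.03305337] 0.08532112612884277 24202 [ 0.5039417  -0.02958958]
```

View pics/w14.png

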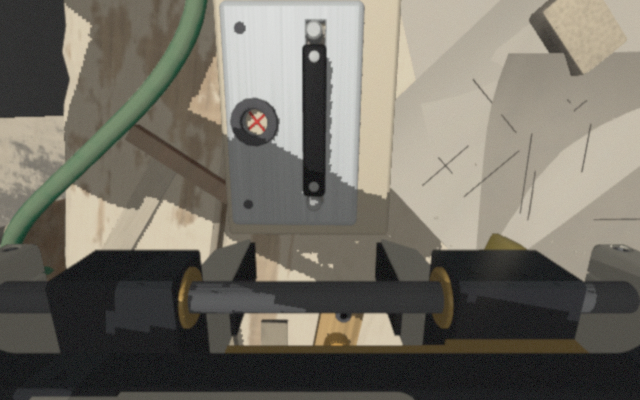

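View pics/s14.png

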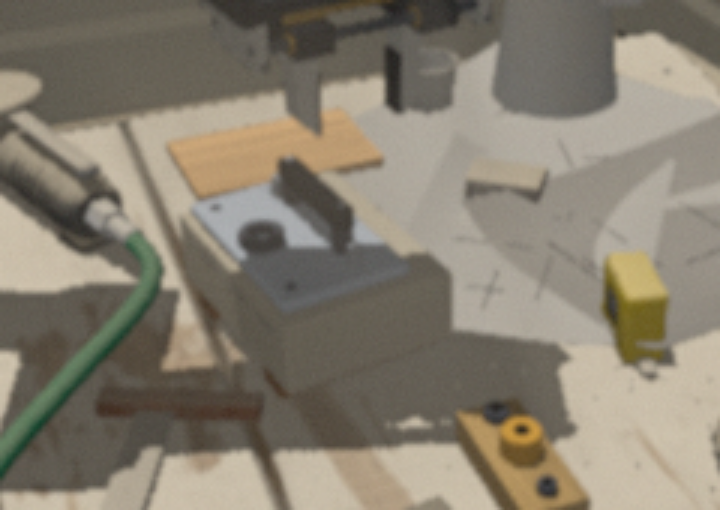

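```bash
python3 - <<'E'
from h import *
s,p=pickle.load(open("w14.pkl","rb"));T=tool(s)@p["T_tool_cam"]
cv2.imwrite("pics/w14z.png",cv2.resize(p["pixels"][90:150,220:290],None,fx=8,fy=8,interpolation=cv2.INTER_NEAREST))
a=ray(p,(314.3,57),.124,T);b=ray(p,(313.8,187),.124,T);m=(a+b)/2;th=np.arctan2(*(b-a)[1::-1]);print(m,np.degrees(th),np.linalg.norm(a-b))
x=np.array([np.cos(th-np.pi/2),np.sin(th-np.pi/2)])
print("boss from handle",m[:2]+.046*x,"boss direct",ray(p,(255.5,121.5),.096,T),"cross",ray(p,(257,122),.076,T))
from cell import observe
plan(observe(),[0.592,-0.32,0.165],0)
E
```

```text
[ 0.52324191 -0.03509901  0.124     ] -79.31624065663932 0.0840463427992602
boss from handle [ 0.47803931 -0.04362686] boss direct [ 0.47960235 -0.04226921  0.096     ] cross [ 0.47725815 -0.04390852  0.076     ]
n 6 spin 0.0319
[5.8, 1.9, 38.6]
[5.8, 3.1, 38.5]
[5.8, 4.3, 38.4]
[5.8, 5.5, 38.2]
[5.8, 6.8, 38.0]
[5.8, 8.0, 37.8]
```

View pics/w14z.png

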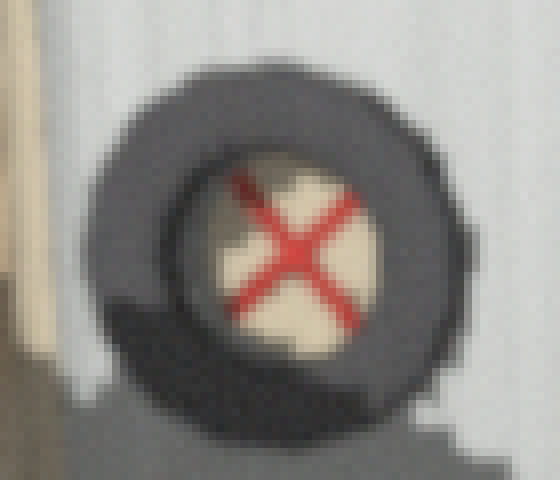

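Call:
send_rows(
  motion=[
    {"hand":0.3,"slide":[2,2,38],"spin":0.032},
    {"hand":0.3,"slide":[6,3,38],"spin":0.032},
    {"hand":0.3,"slide":[6,4,38],"spin":0.032},
    {"hand":0.3,"slide":[6,5,38],"spin":0.032},
    {"hand":0.3,"slide":[6,7,38],"spin":0.032},
    {"hand":0.3,"slide":[6,8,30],"spin":0.032},
    {"hand":0.3,"slide":[0,0,0],"spin":0},
    {"hand":0.3,"slide":[0,0,0],"spin":0},
  ],
)

```text
time: 14.05
tool_pos: [0.5923, -0.3082, 0.1607]
tool_rot: [-1.872, 1.54, 2.843]
contact_force: [0.3, 0.2, -0.1]
opening: 0.0599
```

```bash
python3 slot.py w15; python3 - <<'E'
from h import *
s,p=pickle.load(open("w15.pkl","rb"));cv2.imwrite("pics/w15.png",p["pixels"])
E
```

```text
[[-0.0297  0.9996  0.0024  0.5923]
 [ 0.0092  0.0027 -1.     -0.3082]
 [-0.9995 -0.0297 -0.0092  0.1607]
 [ 0.      0.      0.      1.    ]] 14.05 [ 0.25735414  0.20339231 -0.11121484] 0.059907158391447723 0.15386642928765445
```

View pics/w15.png

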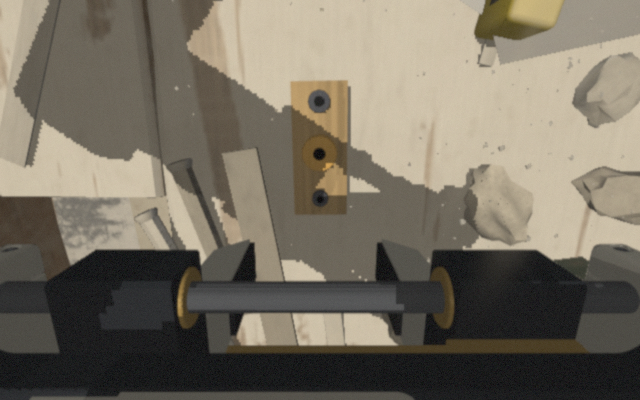

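```bash
python3 - <<'E'
from h import *
s,p=pickle.load(open("w15.pkl","rb"));T=tool(s)@p["T_tool_cam"]
D=p["range_z"];v,u=np.mgrid[0:400,0:640]
P=np.stack([(u-p["cx"])/p["fx"]*D,(v-p["cy"])/p["fy"]*D,D],-1)@T[:3,:3].T+T[:3,3]
roi=(D>0)&(v>75)&(v<220)&(u>285)&(u<355)
m=roi&(P[...,2]>.040)&(P[...,2]<.052)
n,l,st,c=cv2.connectedComponentsWithStats(m.astype(np.uint8));i=1+np.argmax(st[1:,4])
uv=np.argwhere(l==i)[:,::-1].astype(np.float32);(cx,cy),r=cv2.minEnclosingCircle(uv);print(st[i],c[i],(cx,cy),r,np.median(P[l==i][:,2]),ray(p,c[i],.046,T),ray(p,(cx,cy),.046,T))
m=roi&(abs(P[...,2]-.026)<.004);print("stand",cv2.minAreaRect(P[m][:,:2].astype(np.float32)),np.median(P[m][:,2]))
m=roi&(abs(P[...,2]-.034)<.003)
n,l,st,c=cv2.connectedComponentsWithStats(m.astype(np.uint8))
for i in range(1,n):
    if st[i,4]>40: print(c[i],st[i,4],ray(p,c[i],.034,T))
cv2.imwrite("pics/w15z.png",cv2.resize(p["pixels"][75:220,280:360],None,fx=4,fy=4,interpolation=cv2.INTER_NEAREST))
E
```

```text
[301 135  37  36 991] [319.09283552 152.73662967] (319.0, 152.5) 18.200374603271484 0.04525031380941896 [ 0.59092573 -0.26868797  0.046     ] [ 0.59085173 -0.26850357  0.046     ]
stand ((0.590696394443512, -0.26943501830101013), (0.04613274708390236, 0.11246301978826523), 0.8883873820304871) 0.025356717719384025
[318.6641604  100.69674185] 399 [ 0.59008949 -0.22931263  0.034     ]
[319.81372549 198.2254902 ] 204 [ 0.59155202 -0.30860724  0.034     ]
```

View pics/w15z.png

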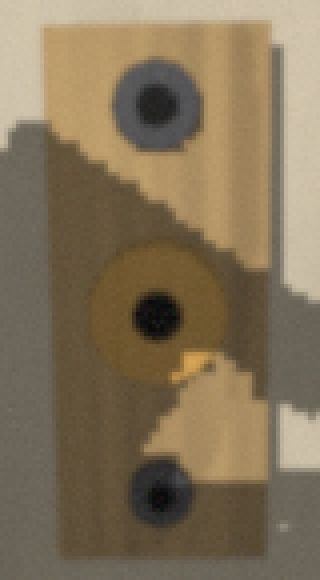

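Call:
send_rows(
  motion=[
    {"hand":0.3,"slide":[25,0,-20],"spin":0},
    {"hand":0.3,"slide":[30,0,-15],"spin":0},
    {"hand":0.3,"slide":[25,0,-4],"spin":0},
    {"hand":0.3,"slide":[0,0,0],"spin":0},
    {"hand":0.3,"slide":[0,0,0],"spin":0},
  ],
  grip_force=30,
)

```text
time: 14.6
tool_pos: [0.5905, -0.2599, 0.0828]
tool_rot: [-1.864, 1.543, 2.86]
contact_force: [0.4, -1.4, 0.2]
opening: 0.0593
```

```bash
python3 - <<'E'
from h import *
from cell import observe
s=observe();print(tool(s).round(4),s["contact_force"],jaw(s));plan(s,[0.5909,-0.2687,0.0295],n=1)
E
```

```text
[[-0.0269  0.9996  0.0113  0.5905]
 [ 0.0078  0.0115 -0.9999 -0.2599]
 [-0.9996 -0.0268 -0.0081  0.0828]
 [ 0.      0.      0.      1.    ]] [ 0.35876939 -1.3680472   0.22363279] 0.6604965536397742
n 1 spin 0.0
[53.2, 1.7, 9.2]
```

Call:
send_rows(
  motion=[
    {"hand":0.3,"slide":[8,1,5],"spin":0},
    {"hand":0.3,"slide":[12,0,4],"spin":0},
    {"hand":0.3,"slide":[12,0,0],"spin":0},
    {"hand":0.3,"slide":[10,0,0],"spin":0},
    {"hand":0.3,"slide":[0,0,0],"spin":0},
    {"hand":0.3,"slide":[0,0,0],"spin":0},
  ],
)

```text
time: 15.2
tool_pos: [0.5923, -0.2711, 0.041]
tool_rot: [-1.785, 1.549, 2.938]
contact_force: [0.2, -0.3, 0.5]
opening: 0.0601
```

```bash
python3 - <<'E'
from h import *
from cell import observe
s=observe();print(tool(s).round(4),s["contact_force"],jaw(s));plan(s,[0.5909,-0.2687,0.0295],n=1)
E
```

```text
[[-0.0216  0.9997  0.0109  0.5923]
 [ 0.0045  0.011  -0.9999 -0.2711]
 [-0.9998 -0.0215 -0.0047  0.041 ]
 [ 0.      0.      0.      1.    ]] [ 0.18524383 -0.28458289  0.52890171] 0.632552759322612
n 1 spin 0.0
[11.6, -1.1, -2.3]
```

Call:
send_rows(
  motion=[
    {"hand":0.3,"slide":[5,-1,-2],"spin":0},
    {"hand":0.3,"slide":[5,0,0],"spin":0},
    {"hand":0.3,"slide":[0,0,0],"spin":0},
  ],
)

```text
time: 15.5
tool_pos: [0.5912, -0.269, 0.0307]
tool_rot: [-1.777, 1.549, 2.946]
contact_force: [-0.2, -0.5, 0.0]
opening: 0.0595
```

```bash
python3 - <<'E'
from h import *
from cell import observe,vision
s=observe();print(tool(s).round(4),s["contact_force"],jaw(s));plan(s,[0.5909,-0.2687,0.0295],n=1)
p=vision.read_camera("wrist");cv2.imwrite("pics/w16.png",p["pixels"])
q=vision.read_camera("side");cv2.imwrite("pics/s16.png",cv2.resize(q["pixels"][200:330,260:460],None,fx=4,fy=4))
E
```

```text
[[-0.0209  0.9997  0.0109  0.5912]
 [ 0.0041  0.011  -0.9999 -0.269 ]
 [-0.9998 -0.0209 -0.0044  0.0307]
 [ 0.      0.      0.      1.    ]] [-0.21791302 -0.48408142  0.01657773] 0.6278248024821313
n 1 spin 0.0
[1.2, -0.3, -0.3]
```

View pics/w16.png

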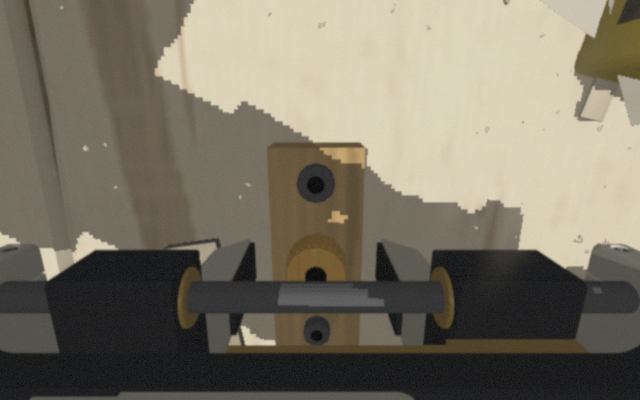

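View pics/s16.png

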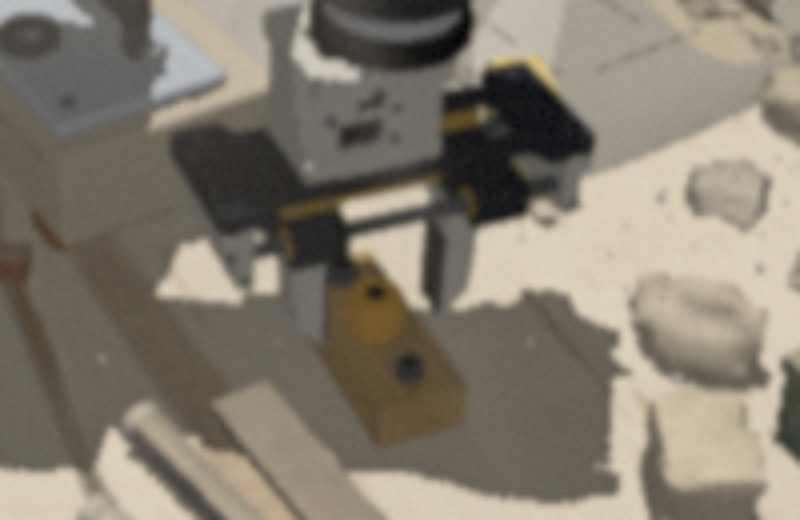

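Call:
send_rows(
  motion=[
    {"hand":0.3,"slide":[1.3,0,0],"spin":0},
    {"hand":-1,"slide":[0,0,0],"spin":0},
    {"hand":-1,"slide":[0,0,0],"spin":0},
    {"hand":-1,"slide":[0,0,0],"spin":0},
    {"hand":-1,"slide":[0,0,0],"spin":0},
    {"hand":-1,"slide":[0,0,0],"spin":0},
    {"hand":-1,"slide":[0,0,0],"spin":0},
  ],
  grip_force=30,
)

```text
time: 16.3
tool_pos: [0.5921, -0.2694, 0.031]
tool_rot: [-1.727, 1.552, 2.996]
contact_force: [-0.3, -0.3, -0.4]
opening: 0.0256
```

```bash
python3 - <<'E'
from h import *
from cell import observe,vision
s=observe();print(tool(s).round(4),s["contact_force"],s["torque"],jaw(s),s["opening"],s["time"])
pickle.dump(s,open("grasp2.pkl","wb"))
E
```

```text
[[-0.0185  0.9998  0.011   0.5921]
 [ 0.0027  0.0111 -0.9999 -0.2694]
 [-0.9998 -0.0185 -0.0029  0.031 ]
 [ 0.      0.      0.      1.    ]] [-0.26408294 -0.3390705  -0.43203137] [-0.02893478 -0.09626723 -0.02016694] 0.6347476497789137 0.02557866869150794 16.3
```

Call:
send_rows(
  motion=[
    {"hand":-1,"slide":[0,0,0],"spin":0},
    {"hand":-1,"slide":[-3,0,0],"spin":0},
    {"hand":-1,"slide":[-8,0,0],"spin":0},
    {"hand":-1,"slide":[-20,0,0],"spin":0},
    {"hand":-1,"slide":[-20,0,0],"spin":0},
    {"hand":-1,"slide":[0,0,0],"spin":0},
  ],
)

```text
time: 16.9
tool_pos: [0.5928, -0.2693, 0.0842]
tool_rot: [-1.761, 1.551, 2.962]
contact_force: [0.4, -0.4, -0.8]
opening: 0.0258
```

```bash
python3 - <<'E'
from h import *
from cell import observe,vision
s=observe();print(tool(s).round(4),s["contact_force"],jaw(s),s["opening"],s["time"])
p=vision.read_camera("wrist");cv2.imwrite("pics/w17.png",p["pixels"]);pickle.dump((s,p),open("w17.pkl","wb"))
q=vision.read_camera("side");cv2.imwrite("pics/s17.png",cv2.resize(q["pixels"][180:310,260:460],None,fx=4,fy=4))
E
```

```text
[[-0.0199  0.9997  0.011   0.5928]
 [ 0.0036  0.0111 -0.9999 -0.2693]
 [-0.9998 -0.0199 -0.0038  0.0842]
 [ 0.      0.      0.      1.    ]] [ 0.36965217 -0.41752884 -0.77245677] 0.6359936131936808 0.025795122473641973 16.9
```

View pics/w17.png

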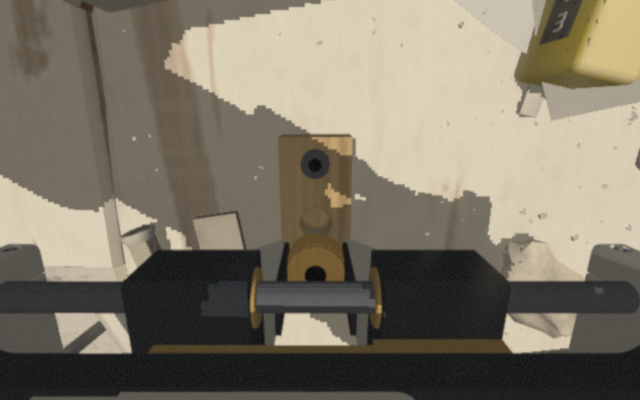

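View pics/s17.png

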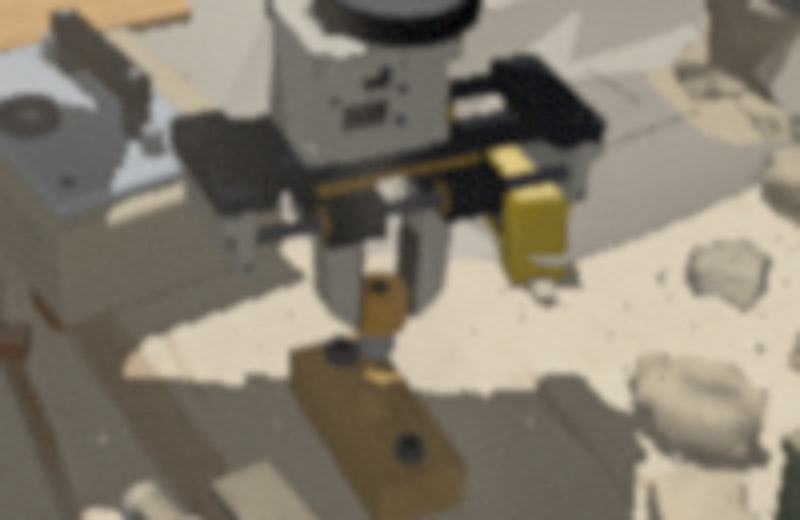

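```bash
python3 - <<'E'
from h import *
from cell import observe
s=observe();print(s["qpos"].round(2))
plan(s,[0.4781,-0.0433,0.165],e=50,n=9)
E
```

```text
[-0.54  0.71  1.31 -0.01  1.15 -0.55]
n 9 spin 0.097
[-8.8, -12.5, -25.2]
[-8.8, -14.9, -23.9]
[-8.8, -17.1, -22.3]
[-8.8, -19.2, -20.6]
[-8.8, -21.1, -18.6]
[-8.8, -22.8, -16.5]
[-8.8, -24.3, -14.2]
[-8.8, -25.6, -11.8]
[-8.8, -26.6, -9.2]
```

Call:
send_rows(
  motion=[
    {"hand":-1,"slide":[-30,0,0],"spin":0},
    {"hand":-1,"slide":[-35,-6,-12],"spin":0.05},
    {"hand":-1,"slide":[-18,-14,-25],"spin":0.1},
    {"hand":-1,"slide":[0,-17,-24],"spin":0.1},
    {"hand":-1,"slide":[0,-18,-22],"spin":0.1},
    {"hand":-1,"slide":[0,-20,-21],"spin":0.1},
    {"hand":-1,"slide":[0,-22,-19],"spin":0.1},
    {"hand":-1,"slide":[0,-23,-17],"spin":0.1},
  ],
)

```text
time: 17.8
tool_pos: [0.5088, -0.0956, 0.1605]
tool_rot: [-1.234, 1.53, 2.809]
contact_force: [-0.0, -0.7, -0.7]
opening: 0.0259
```

```bash
python3 - <<'E'
from h import *
from cell import observe
s=observe();print(tool(s).round(4),jaw(s),s["opening"])
plan(s,[0.4781,-0.0433,0.155],e=jaw(s)+49)
E
```

```text
[[-0.0383  0.7837 -0.62    0.5088]
 [ 0.0132 -0.62   -0.7845 -0.0956]
 [-0.9992 -0.0382  0.0134  0.1605]
 [ 0.      0.      0.      1.    ]] -38.35108629942889 0.02587429877686432
n 2 spin 0.0929
[3.7, -28.2, -11.0]
[3.7, -29.1, -8.4]
```

Call:
send_rows(
  motion=[
    {"hand":-1,"slide":[0,-18,-8],"spin":0.06},
    {"hand":-1,"slide":[0,-18,-7],"spin":0.06},
    {"hand":-1,"slide":[0,-14,-5],"spin":0.06},
    {"hand":-1,"slide":[0,0,0],"spin":0},
    {"hand":-1,"slide":[0,0,0],"spin":0},
  ],
)

```text
time: 18.3
tool_pos: [0.4793, -0.0417, 0.1576]
tool_rot: [-1.043, 1.52, 2.817]
contact_force: [0.1, 0.7, -1.1]
opening: 0.0256
```

```bash
python3 - <<'E'
from h import *
from cell import observe,vision
s=observe();print(tool(s).round(4),jaw(s),s["opening"],s["time"])
plan(s,[0.4781,-0.0433,0.135],n=1)
p=vision.read_camera("wrist");cv2.imwrite("pics/w18.png",p["pixels"]);pickle.dump((s,p),open("w18.pkl","wb"))
q=vision.read_camera("side");cv2.imwrite("pics/s18.png",cv2.resize(q["pixels"][110:240,180:380],None,fx=4,fy=4))
E
```

```text
[[-0.048   0.6565 -0.7528  0.4793]
 [ 0.0162 -0.753  -0.6578 -0.0417]
 [-0.9987 -0.0437  0.0255  0.1576]
 [ 0.      0.      0.      1.    ]] -48.91579439600776 0.025595795411949597 18.3
n 1 spin 0.0
[22.6, 1.4, 1.4]
```

View pics/w18.png

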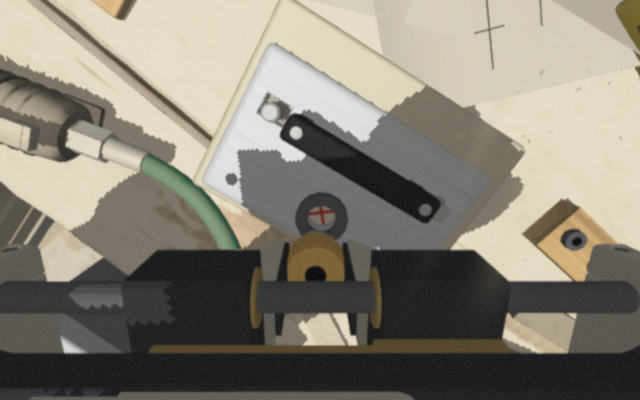

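View pics/s18.png

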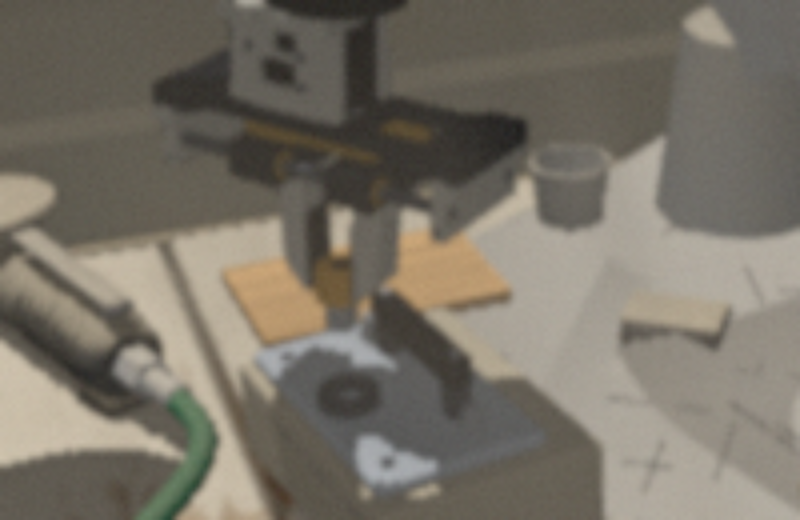

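```bash
python3 - <<'E'
from h import *
s,p=pickle.load(open("w18.pkl","rb"));Tt=tool(s);T=Tt@p["T_tool_cam"]
g=tool(pickle.load(open("grasp2.pkl","rb")))
cv2.imwrite("pics/w18z.png",cv2.resize(p["pixels"][180:260,275:365],None,fx=8,fy=8,interpolation=cv2.INTER_NEAREST))
D=p["range_z"];v,u=np.mgrid[0:400,0:640]
P=np.stack([(u-p["cx"])/p["fx"]*D,(v-p["cy"])/p["fy"]*D,D],-1)@T[:3,:3].T+T[:3,3]
m=(D>0)&(abs(P[...,2]-.0953)<.005)&(v>185)&(v<250)&(u>285)&(u<360)
uv=np.argwhere(m)[:,::-1].astype(np.float32);h=cv2.convexHull(uv);e=cv2.fitEllipse(h);print("ellipse",e,ray(p,e[0],.096,T))
Rr=Tt[:3,:3]@g[:3,:3].T
for L in (.005,.014,.023):
    d=Tt[:3,:3]@np.array([0,0,-.0007])+Rr@np.array([0,0,-L]);print(L,(Tt[:3,3]+d).round(4))
E
```

```text
ellipse ((321.17474365234375, 218.17800903320312), (50.69090270996094, 52.67094802856445), 94.4566421508789) [ 0.47934609 -0.04209252  0.096     ]
0.005 [ 0.4796 -0.0413  0.1525]
0.014 [ 0.4793 -0.0412  0.1435]
0.023 [ 0.4789 -0.0412  0.1346]
```

View pics/w18z.png

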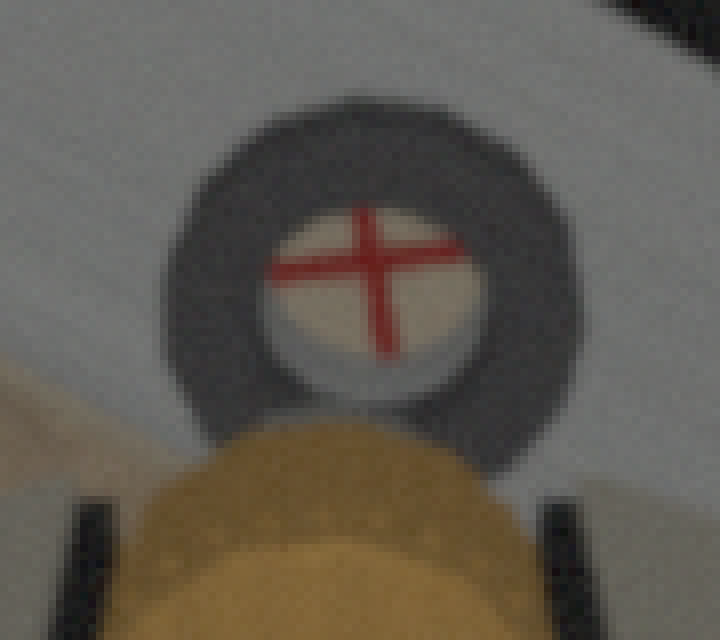

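```bash
python3 - <<'E'
from h import *
s,p=pickle.load(open("w18.pkl","rb"));Tt=tool(s);C=p["T_tool_cam"];print(C.round(5)[1])
def tr(uv,x):
    d=C[:3,:3]@np.array([(uv[0]-p["cx"])/p["fx"],(uv[1]-p["cy"])/p["fy"],1]);o=C[:3,3];return (o+d*(x-o[0])/d[0])*1000
print("bush head hole in tool",tr((315.5,273),-.015), "D",p["range_z"][262,305:326:5])
b=ray(p,(321.3,217.8),.096,Tt@C);print("boss tool",(np.linalg.inv(Tt)@np.append(b,1))[:3]*1000)
up=Tt[:3,:3].T@np.array([0,0,1.]);print("up",up)
cv2.imwrite("pics/w18y.png",cv2.resize(p["pixels"][220:300,275:355],None,fx=8,fy=8,interpolation=cv2.INTER_NEAREST))
E
```

```text
[ 1.00e+00  1.24e-03 -8.40e-04 -6.40e-04]
bush head hole in tool [-15.          -0.68041226  -0.5707071 ] D [0.15686835 0.1568871  0.15549786 0.15581664 0.15707025]
boss tool [61.4563954   3.10538959 -1.64432459]
up [-0.99871685 -0.04374174  0.0255208 ]
```

View pics/w18y.png

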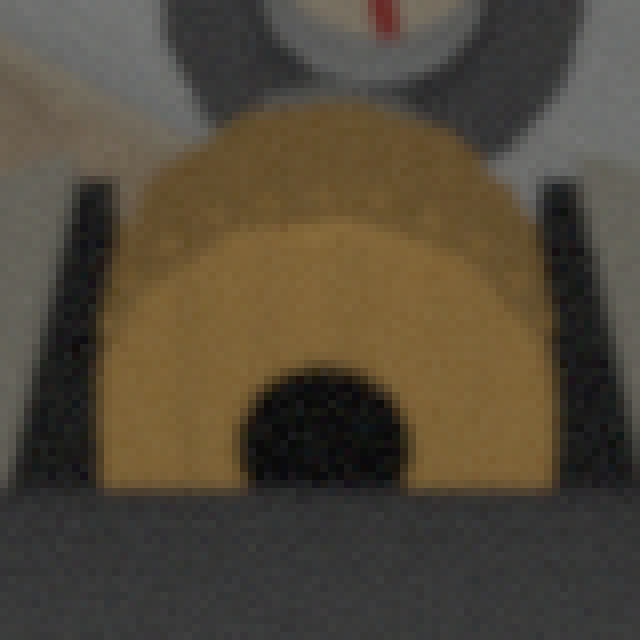

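Call:
send_rows(
  motion=[
    {"hand":-1,"slide":[-20,0,0],"spin":0},
    {"hand":-1,"slide":[0,0,0],"spin":0},
    {"hand":-1,"slide":[40,1,-0.5],"spin":0},
    {"hand":-1,"slide":[0,0,0],"spin":0},
    {"hand":-1,"slide":[0,0,0],"spin":0},
  ],
)

```text
time: 18.9
tool_pos: [0.4812, -0.0455, 0.1362]
tool_rot: [-1.039, 1.521, 2.819]
contact_force: [0.0, 0.4, -0.7]
opening: 0.026
```

```bash
cat > bush.py <<'E'
from h import *
from cell import observe,vision
import sys
s=observe();print(tool(s).round(4),s["time"],s["contact_force"],s["opening"],jaw(s))
p=vision.read_camera("wrist");pickle.dump((s,p),open(sys.argv[1]+".pkl","wb"));cv2.imwrite(f"pics/{sys.argv[1]}.png",cv2.resize(p["pixels"][170:300,240:400],None,fx=5,fy=4.5,interpolation=cv2.INTER_NEAREST))
E
python3 bush.py w19
```

```text
[[-0.0469  0.6552 -0.754   0.4812]
 [ 0.0157 -0.7543 -0.6564 -0.0455]
 [-0.9988 -0.0426  0.0251  0.1362]
 [ 0.      0.      0.      1.    ]] 18.9 [ 0.03382804  0.41099917 -0.73844526] 0.025971445062980287 -49.0212704559802
```

View pics/w19.png

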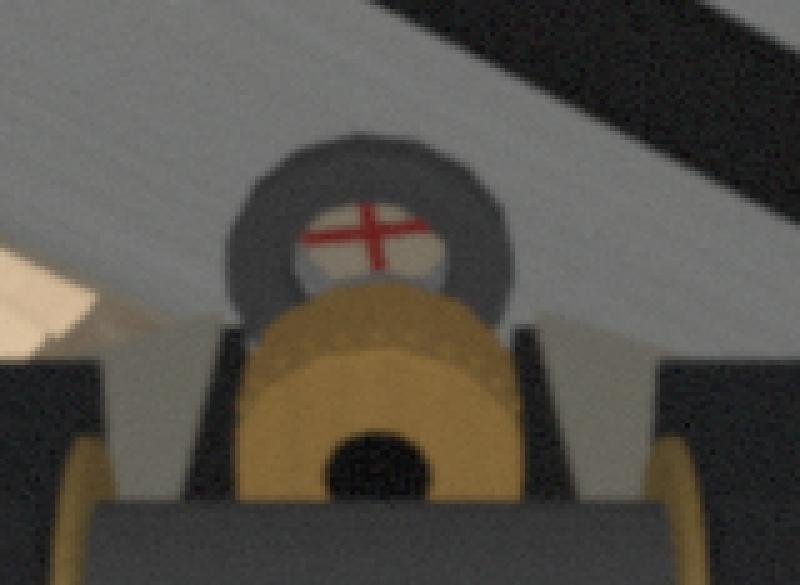

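```bash
cat > bcmp.py <<'E'
from h import *
import sys
f,u,v,hu,hv=sys.argv[1],*map(float,sys.argv[2:6])
s,p=pickle.load(open(f+".pkl","rb"));Tt=tool(s);C=p["T_tool_cam"];g=tool(pickle.load(open("grasp2.pkl","rb")))
def tr(uv,x):
    d=C[:3,:3]@np.array([(uv[0]-p["cx"])/p["fx"],(uv[1]-p["cy"])/p["fy"],1]);o=C[:3,3];return (o+d*(x-o[0])/d[0])
hd=tr((hu,hv),-.015); print("head",hd*1000)
b=(np.linalg.inv(Tt)@np.append(ray(p,(u,v),.096,Tt@C),1))[:3];print("boss",b*1000)
dn=Tt[:3,:3].T@np.array([0,0,-1.]);ax=g[:3,:3].T@np.array([0,0,-1.])
for L in (0.,.020,.029,.038):
    q=hd+ax*L; e=b-q; e=e-dn*(e@dn); print(L,"shift needed tool",(e*1000).round(2))
E
python3 bcmp.py w19 313.7 226.6 315 275.4
```

```text
head [-15.          -0.90663475   0.6332908 ]
boss [40.2873677  -1.81838058 -3.02818273]
0.0 shift needed tool [ 0.08 -3.27 -2.28]
0.02 shift needed tool [ 0.05 -2.78 -2.84]
0.029 shift needed tool [ 0.03 -2.57 -3.09]
0.038 shift needed tool [ 0.02 -2.35 -3.34]
```

Call:
send_rows(
  motion=[
    {"hand":-1,"slide":[0,-1.3,-1.4],"spin":0},
    {"hand":-1,"slide":[0,-1.2,-1.4],"spin":0},
    {"hand":-1,"slide":[2,0,0],"spin":0},
    {"hand":-1,"slide":[0,0,0],"spin":0},
  ],
)

```text
time: 19.35
tool_pos: [0.4825, -0.0417, 0.1365]
tool_rot: [-1.043, 1.524, 2.814]
contact_force: [-0.5, 0.3, -0.8]
opening: 0.026
```

```bash
python3 bush.py w20
```

```text
[[-0.0439  0.6555 -0.7539  0.4825]
 [ 0.0149 -0.7542 -0.6565 -0.0417]
 [-0.9989 -0.0401  0.0234  0.1365]
 [ 0.      0.      0.      1.    ]] 19.35 [-0.54883298  0.27212668 -0.81958265] 0.025971046730506955 -49.00527631281851
```

View pics/w20.png

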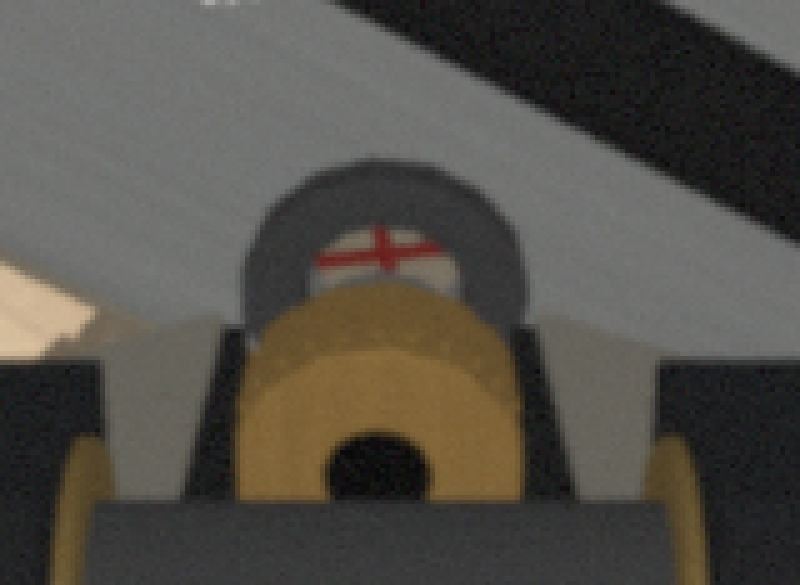

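```bash
python3 bcmp.py w20 316.7 232.1 315 275.4
```

```text
head [-15.          -0.90853557   0.63469041]
boss [4.05159595e+01 4.46330943e-04 5.95984655e-01]
0.0 shift needed tool [ 0.08 -1.31  1.26]
0.02 shift needed tool [ 0.05 -0.88  0.73]
0.029 shift needed tool [ 0.04 -0.69  0.5 ]
0.038 shift needed tool [ 0.03 -0.49  0.26]
```

Call:
send_rows(
  motion=[
    {"hand":-1,"slide":[4,-0.6,0.5],"spin":0},
    {"hand":-1,"slide":[5,0.2,-0.1],"spin":0},
    {"hand":-1,"slide":[5,0.2,-0.1],"spin":0},
    {"hand":-1,"slide":[0,0,0],"spin":0},
  ],
)

```text
time: 19.8
tool_pos: [0.4815, -0.0415, 0.1215]
tool_rot: [-1.044, 1.525, 2.814]
contact_force: [-0.7, -0.1, -0.8]
opening: 0.0256
```

```bash
python3 bush.py w21
```

```text
[[-0.0435  0.6556 -0.7538  0.4815]
 [ 0.0148 -0.7541 -0.6566 -0.0415]
 [-0.9989 -0.0397  0.0231  0.1215]
 [ 0.      0.      0.      1.    ]] 19.8 [-0.71187842 -0.05313424 -0.79553739] 0.025613489749026355 -48.99464753492246
```

View pics/w21.png

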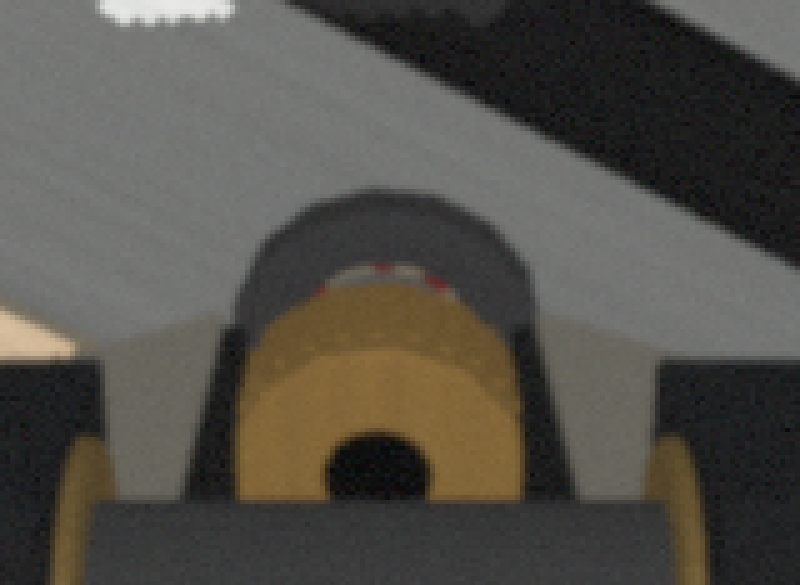

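```bash
python3 bcmp.py w21 316.7 240.3 315 275.4
```

```text
head [-15.          -0.90885399   0.63480776]
boss [25.5735915  -0.03822693 -0.08595944]
0.0 shift needed tool [ 0.03 -0.74  0.22]
0.02 shift needed tool [ 0.01 -0.32 -0.3 ]
0.029 shift needed tool [-0.01 -0.13 -0.54]
0.038 shift needed tool [-0.02  0.07 -0.77]
```

Aligned within 0.8 mm; descend slowly.

Call:
send_rows(
  motion=[
    {"hand":-1,"slide":[3,0,-0.5],"spin":0},
    {"hand":-1,"slide":[3,0.1,-0.1],"spin":0},
    {"hand":-1,"slide":[0,0,0],"spin":0},
  ],
)

```text
time: 20.15
tool_pos: [0.4825, -0.0413, 0.1184]
tool_rot: [-1.043, 1.527, 2.815]
contact_force: [-1.4, -0.1, 2.1]
opening: 0.0258
```

Call:
send_rows(
  motion=[
    {"hand":-1,"slide":[3,0.1,-0.1],"spin":0},
    {"hand":-1,"slide":[3,0.1,-0.1],"spin":0},
    {"hand":-1,"slide":[0,0,0],"spin":0},
  ],
)

```text
time: 20.45
tool_pos: [0.4831, -0.0415, 0.1187]
tool_rot: [-1.039, 1.532, 2.82]
contact_force: [0.5, -0.0, -1.2]
opening: 0.0257
```

```bash
python3 bush.py w22;python3 - <<'E'
import cv2
from cell import vision
q=vision.read_camera("side");cv2.imwrite("pics/s22.png",cv2.resize(q["pixels"][130:240,200:340],None,fx=5,fy=5,interpolation=cv2.INTER_CUBIC))
E
```

```text
[[-0.0366  0.6565 -0.7534  0.4831]
 [ 0.0122 -0.7536 -0.6572 -0.0415]
 [-0.9993 -0.0333  0.0196  0.1187]
 [ 0.      0.      0.      1.    ]] 20.45 [ 0.45594268 -0.02595029 -1.23682865] 0.025743813902923487 -48.938543882748064
```

View pics/w22.png

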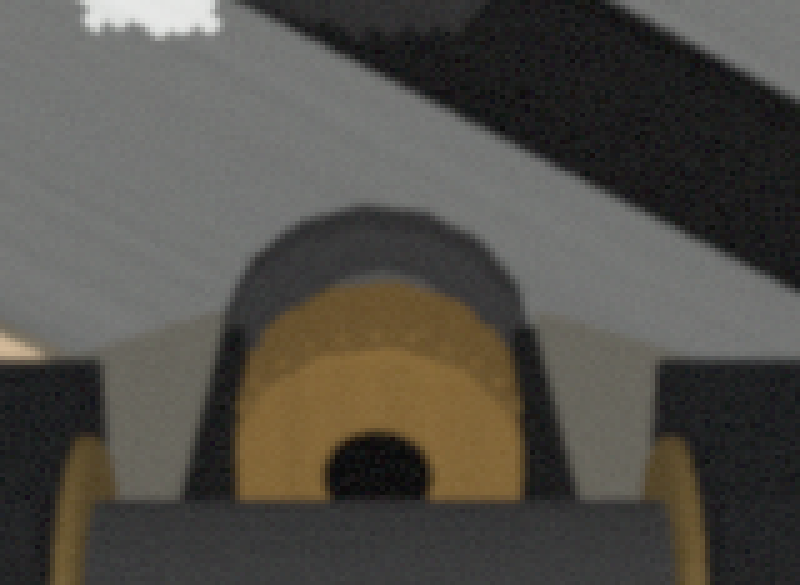

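View pics/s22.png

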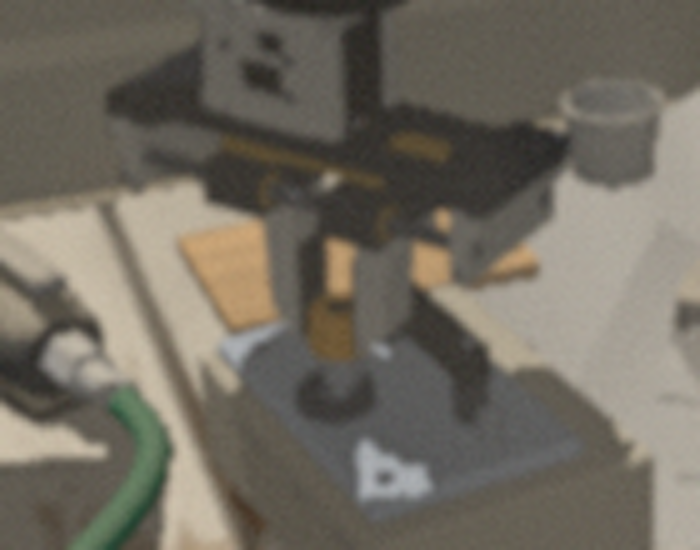

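```bash
python3 - <<'E'
import cv2,numpy as np
from h import *
from cell import vision
q=vision.read_camera("side");pickle.dump(q,open("s22.pkl","rb".replace("r","w")))
z=q["pixels"][180:225,245:290].astype(float)*2.2
cv2.imwrite("pics/s22z.png",cv2.resize(np.clip(z,0,255).astype(np.uint8),None,fx=13,fy=13,interpolation=cv2.INTER_CUBIC))
for P in [(.479,-.0425,.096),(.479,-.0425,.116),(.479,-.0425,.134)]: 
    r=proj(q,np.array(P));print(r,(r-[245,180]+.5)*13)
E
```

```text
[266.6680128  206.40412327] [288.18416638 349.75360255]
[266.06405627 198.68451154] [280.33273145 249.39865007]
[265.51036424 191.60736735] [273.13473509 157.39577561]
```

View pics/s22z.png

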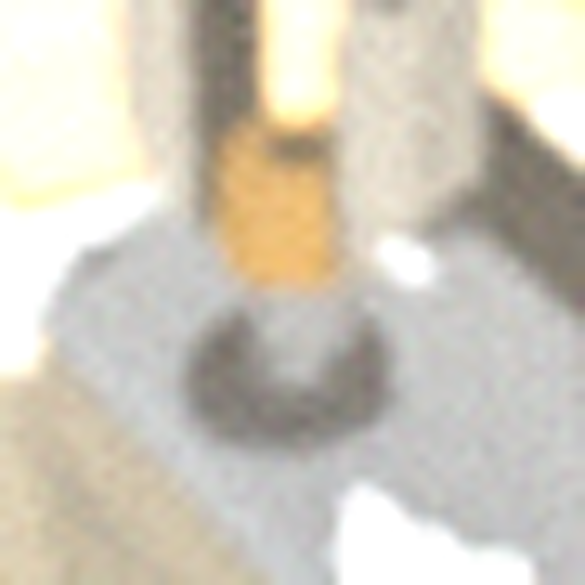

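```bash
python3 bcmp.py w22 314.9 243 315 273.5; python3 - <<'E'
from h import *
s,p=pickle.load(open("w22.pkl","rb"));Tt=tool(s);C=p["T_tool_cam"];T=Tt@C
# predicted outlines for head top circle at tool(-15,y,z) & boss circle for overlay
def pj(P):
    q=np.linalg.inv(T)@np.append(P,1);return (p["fx"]*q[0]/q[2]+p["cx"],p["fy"]*q[1]/q[2]+p["cy"])
g=tool(pickle.load(open("grasp2.pkl","rb")));ax=Tt[:3,:3]@(g[:3,:3].T@np.array([0,0,1.]))
e1=np.cross(ax,[1,0,0]);e1/=np.linalg.norm(e1);e2=np.cross(ax,e1)
im=cv2.resize(p["pixels"][170:300,240:400],None,fx=5,fy=4.5,interpolation=cv2.INTER_NEAREST)
im=np.clip(im.astype(int)*1.6,0,255).astype(np.uint8)
def draw(c,r,col,a=e1,b=e2):
    pts=[]
    for t in np.linspace(0,2*np.pi,60):
        u,v=pj(c+r*(np.cos(t)*a+np.sin(t)*b));pts.append([(u-240+.5)*5,(v-170+.5)*4.5])
    cv2.polylines(im,[np.int32(pts)],True,col,1)
import sys
H=lambda y,z:(Tt@np.array([-.015,y,z,1]))[:3]
c=H(-.0009,-.0002);draw(c,.014,(0,255,0));draw(c,.005,(0,255,0));draw(c-ax*.02,.014,(0,255,0))
B=np.array([.4793,-.0421,.096]);X=np.array([1.,0,0]);Y=np.array([0,1.,0])
draw(B,.018,(0,0,255),X,Y);draw(B,.010,(0,0,255),X,Y)
draw(c-ax*.038,.007,(255,255,0))
cv2.imwrite("pics/ov22.png",im)
E
```

```text
head [-15.          -0.91415825  -0.31426505]
boss [22.73809572 -1.05420531  0.39037893]
0.0 shift needed tool [ 0.07 -1.39  1.44]
0.02 shift needed tool [ 0.06 -1.1   0.99]
0.029 shift needed tool [ 0.05 -0.96  0.79]
0.038 shift needed tool [ 0.04 -0.83  0.59]
```

View pics/ov22.png

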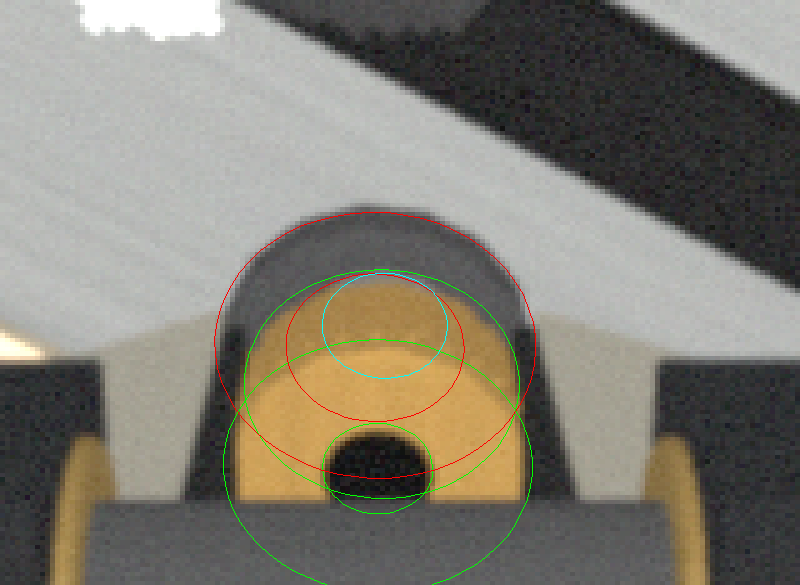

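```bash
python3 - <<'E'
from h import *
for f in ["w17","w18","w22"]:
    s,p=pickle.load(open(f+".pkl","rb"));C=p["T_tool_cam"];Tt=tool(s)
    D=p["range_z"];v,u=np.mgrid[0:400,0:640]
    P=np.stack([(u-p["cx"])/p["fx"]*D,(v-p["cy"])/p["fy"]*D,D],-1)@C[:3,:3].T+C[:3,3]
    print(f,"head top tool x", (P[255:262,300:330,0]*1000).round(1).mean(1), "side/edge rows", (P[230:256:3,316]*1000).round(1).tolist())
    W=P@Tt[:3,:3].T+Tt[:3,3]
    print("plate z",np.median(W[180:200,260:285,2]), "boss z", np.median(W[217:228,305:325,2]))
E
```

```text
w17 head top tool x [-14.27       -14.62       -14.36333333 -14.48666667 -14.52666667
 -14.35666667 -14.43333333] side/edge rows [[20.8, -0.3, -8.8], [1.3, -0.3, -14.4], [-1.8, -0.3, -14.1], [-6.7, -0.3, -14.5], [-10.9, -0.3, -14.7], [-12.7, -0.3, -14.0], [-13.6, -0.3, -12.9], [-14.7, -0.3, -11.9], [-14.7, -0.3, -10.5]]
plate z -0.00033238033501774983 boss z 0.0035190155191864372
w18 head top tool x [-14.44       -14.35333333 -14.36       -14.42666667 -14.51666667
 -14.38666667 -14.39333333] side/edge rows [[21.0, -0.4, -8.0], [1.3, -0.5, -13.7], [-2.7, -0.5, -13.7], [-5.9, -0.5, -13.4], [-10.0, -0.5, -13.6], [-12.5, -0.5, -13.2], [-14.4, -0.5, -12.6], [-14.7, -0.5, -11.2], [-14.4, -0.5, -9.6]]
plate z 0.08544829592199446 boss z 0.07855646192925592
w22 head top tool x [-14.38       -14.24       -14.47666667 -19.28       -14.46333333
 -19.10666667 -19.41666667] side/edge rows [[19.7, -0.5, -8.5], [2.0, -0.5, -13.4], [-2.7, -0.5, -13.7], [-5.9, -0.5, -13.4], [-9.2, -0.5, -13.3], [-11.8, -0.5, -12.9], [-13.8, -0.5, -12.3], [-14.7, -0.5, -11.2], [-14.2, -0.5, -9.5]]
plate z 0.08540701339785736 boss z 0.09474996343450406
```

```bash
cat > boss.py <<'E'
from h import *
import sys
from scipy.optimize import least_squares
f=sys.argv[1]
s,p=pickle.load(open(f+".pkl","rb"));C=p["T_tool_cam"];Tt=tool(s);T=Tt@C
D=p["range_z"];v,u=np.mgrid[0:400,0:640]
P=np.stack([(u-p["cx"])/p["fx"]*D,(v-p["cy"])/p["fy"]*D,D],-1)@T[:3,:3].T+T[:3,3]
gz=np.median(P[180:200,260:285,2])
# arc: for each column find first row (from top) where height rises above plate +6mm
E=[]
for c in range(290,342):
    col=P[195:262,c,2]-gz; ok=(D[195:262,c]>0)&(col>.006)&(col<.014)
    if ok.sum()>3:
        r=195+np.argmax(ok); E.append((c,r-.5))
E=np.array(E);W=np.array([ray(p,e,gz+.010,T)[:2] for e in E])
fun=lambda c:np.hypot(*(W-c).T)-.018
r=least_squares(fun,W.mean(0)+[-.01,0],loss="soft_l1",f_scale=.0005)
print("n",len(E),"boss world",r.x,"rms",np.sqrt((r.fun**2).mean()),gz)
B=np.append(r.x,gz+.010);b=(np.linalg.inv(Tt)@np.append(B,1))[:3];print("boss tool",b*1000)
# bush body/head front: head side pts in tool
Q=np.stack([(u-p["cx"])/p["fx"]*D,(v-p["cy"])/p["fy"]*D,D],-1)@C[:3,:3].T+C[:3,3]
for lo,hi in ((-9,0),(8,22)):
    m=(Q[...,0]*1000>lo)&(Q[...,0]*1000<hi)&(abs(Q[...,1])<.006)&(Q[...,2]>-.016)&(Q[...,2]<-.004)&(v>215)&(v<262)
    if m.sum()>10:
        q=Q[m][:,1:];R=.014 if hi==0 else .009
        r2=least_squares(lambda c:np.hypot(*(q-c).T)-R,[0,0],loss="soft_l1",f_scale=.0005);print("axis at tool x",lo,hi,"n",m.sum(),"yz",r2.x*1000,"R",R, "front z med",np.median(q[abs(q[:,0])<.002][:,1])*1000)
print("down in tool",Tt[:3,:3].T@np.array([0,0,-1.]))
E
for f in w18 w20 w21 w22; do echo $f; python3 boss.py $f; done
```

```text
w18
n 47 boss world [ 0.47846483 -0.04306466] rms 0.0003298328394617216 0.08544829592199446
boss tool [62.04437768  3.20143648 -0.08775152]
axis at tool x -9 0 n 177 yz [-0.38555808  0.73227647] R 0.014 front z med -13.181266698679979
axis at tool x 8 22 n 41 yz [-0.42366769  1.00730164] R 0.009 front z med -7.940624301990315
down in tool [ 0.99871685  0.04374174 -0.0255208 ]
w20
n 52 boss world [ 0.47869202 -0.04278864] rms 0.0002835889153545998 0.08540716446116602
boss tool [41.15940224 -0.0497111   2.64747742]
axis at tool x -9 0 n 173 yz [-0.58522618  0.76309037] R 0.014 front z med -13.1749016256472
axis at tool x 8 22 n 41 yz [-0.3335203   0.94104595] R 0.009 front z med -7.959962718986774
down in tool [ 0.99892386  0.04007293 -0.02335119]
w21
n 52 boss world [ 0.47884314 -0.04278613] rms 0.00024026431373299096 0.08544598466910171
boss tool [26.16962754  0.28116604  2.25465489]
axis at tool x -9 0 n 173 yz [-0.62637768  0.74019628] R 0.014 front z med -13.158400701248858
axis at tool x 8 22 n 37 yz [-0.40840596  0.93739994] R 0.009 front z med -8.107366859647454
down in tool [ 0.99894542  0.03967977 -0.02309888]
w22
n 52 boss world [ 0.47881103 -0.04260982] rms 0.0002599481263544746 0.08540701339785735
boss tool [23.39802431 -1.19965594  3.54006238]
axis at tool x -9 0 n 174 yz [-0.47950597  0.72893416] R 0.014 front z med -13.166801078051703
axis at tool x 8 22 n 49 yz [-0.48372431  0.84175449] R 0.009 front z med -8.082781194869764
down in tool [ 0.99925554  0.03325191 -0.01956202]
```

Call:
send_rows(
  motion=[
    {"hand":-1,"slide":[-2,0,0],"spin":0},
    {"hand":-1,"slide":[0,-0.5,1.4],"spin":0},
    {"hand":-1,"slide":[0,-0.5,1.3],"spin":0},
    {"hand":-1,"slide":[0,0,0],"spin":0},
  ],
)

```text
time: 21.0
tool_pos: [0.4806, -0.0427, 0.1198]
tool_rot: [-1.038, 1.532, 2.82]
contact_force: [0.7, -0.1, -0.7]
opening: 0.0257
```

```bash
python3 bush.py w23; python3 boss.py w23
```

```text
[[-0.037   0.6564 -0.7535  0.4806]
 [ 0.0123 -0.7536 -0.6572 -0.0427]
 [-0.9992 -0.0336  0.0198  0.1198]
 [ 0.      0.      0.      1.    ]] 21.0 [ 0.66075838 -0.13862016 -0.72657616] 0.02567870138222229 -48.94220444451825
n 52 boss world [ 0.47877202 -0.04272193] rms 0.0002665917658314824 0.08544594470507194
boss tool [24.43285701 -0.32639987  0.90296654]
axis at tool x -9 0 n 182 yz [-0.57424977  0.72973791] R 0.014 front z med -13.167902173184299
axis at tool x 8 22 n 40 yz [-0.3169888   1.02644324] R 0.009 front z med -7.932109182940156
down in tool [ 0.99924101  0.03356179 -0.01977412]
```

Call:
send_rows(
  motion=[
    {"hand":-1,"slide":[3,0.05,0],"spin":0},
    {"hand":-1,"slide":[3,0.05,0],"spin":0},
    {"hand":-1,"slide":[0,0,0],"spin":0},
  ],
)

```text
time: 21.35
tool_pos: [0.4801, -0.0427, 0.1128]
tool_rot: [-1.036, 1.531, 2.822]
contact_force: [-0.1, -0.1, -1.1]
opening: 0.026
```

Call:
send_rows(
  motion=[
    {"hand":-1,"slide":[3,0.05,0],"spin":0},
    {"hand":-1,"slide":[3,0.05,0],"spin":0},
    {"hand":-1,"slide":[0,0,0],"spin":0},
  ],
)

```text
time: 21.65
tool_pos: [0.4798, -0.0426, 0.1059]
tool_rot: [-1.035, 1.53, 2.824]
contact_force: [-0.1, -0.3, -1.6]
opening: 0.0259
```

Call:
send_rows(
  motion=[
    {"hand":-1,"slide":[2,0.05,0],"spin":0},
    {"hand":-1,"slide":[2,0.05,0],"spin":0},
    {"hand":-1,"slide":[0,0,0],"spin":0},
  ],
)

```text
time: 21.95
tool_pos: [0.4798, -0.0426, 0.1016]
tool_rot: [-1.036, 1.53, 2.822]
contact_force: [-0.6, -0.5, -0.9]
opening: 0.0258
```

```bash
python3 bush.py w24; python3 boss.py w24
```

```text
[[-0.0384  0.6563 -0.7535  0.4798]
 [ 0.0127 -0.7537 -0.6571 -0.0426]
 [-0.9992 -0.0348  0.0206  0.1016]
 [ 0.      0.      0.      1.    ]] 21.95 [-0.59946615 -0.48618563 -0.93437228] 0.025774992935068214 -48.948556413353536
n 52 boss world [ 0.47888198 -0.04259743] rms 0.00027473345347030627 0.08546576288603332
boss tool [ 6.15038097 -0.44090352  0.57459263]
axis at tool x -9 0 n 176 yz [-0.54891554  0.77350955] R 0.014 front z med -13.151331376705038
axis at tool x 8 22 n 106 yz [-0.13520275 -7.37274318] R 0.009 front z med -15.831023741268533
down in tool [ 0.99918069  0.03482461 -0.02062019]
```

Call:
send_rows(
  motion=[
    {"hand":-1,"slide":[1.5,0,0],"spin":0},
    {"hand":-1,"slide":[1.5,0,0],"spin":0},
  ],
)

```text
time: 22.2
tool_pos: [0.4799, -0.0427, 0.1008]
tool_rot: [-1.029, 1.532, 2.83]
contact_force: [-6.8, 1.5, 21.2]
opening: 0.0259
```

Call:
send_rows(
  motion=[
    {"hand":-0.1,"slide":[0,0,0],"spin":0},
    {"hand":-0.1,"slide":[0,0,0],"spin":0},
    {"hand":-0.1,"slide":[0,0,0],"spin":0},
  ],
)

```text
time: 22.5
tool_pos: [0.4806, -0.0429, 0.1019]
tool_rot: [-1.032, 1.534, 2.826]
contact_force: [-0.1, 0.1, -0.2]
opening: 0.0406
```

```bash
python3 bush.py w25
```

```text
[[-0.0349  0.6568 -0.7533  0.4806]
 [ 0.0114 -0.7534 -0.6575 -0.0429]
 [-0.9993 -0.0315  0.0188  0.1019]
 [ 0.      0.      0.      1.    ]] 22.5 [-0.05920074  0.05119033 -0.20178126] 0.04055198276779281 -48.91837609534816
```

View pics/w25.png

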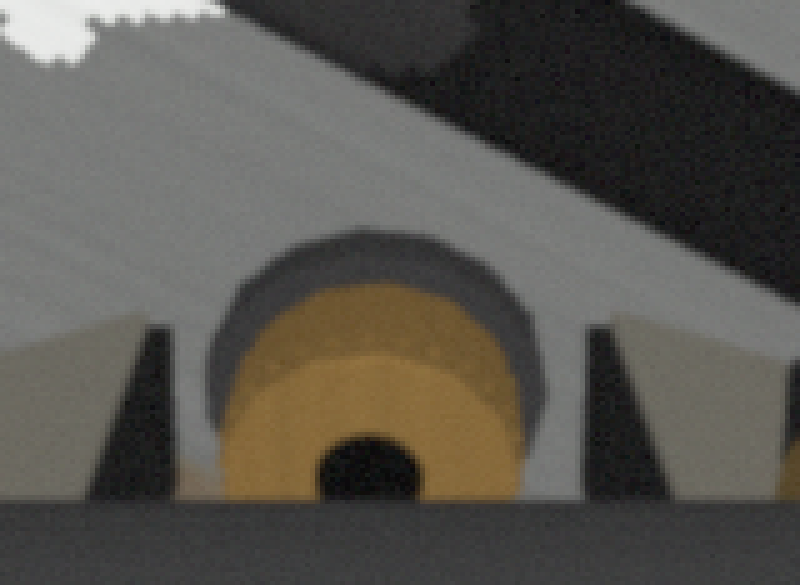

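Seated against 21 N and released. Now I'll retract straight up, step back and check.

Call:
send_rows(
  motion=[
    {"hand":-0.1,"slide":[-10,-0.3,0.2],"spin":0},
    {"hand":-0.1,"slide":[-25,-0.8,0.5],"spin":0},
    {"hand":-0.1,"slide":[-30,0,0],"spin":0},
    {"hand":-0.1,"slide":[-25,0,15],"spin":0},
    {"hand":-0.1,"slide":[0,0,25],"spin":0},
    {"hand":-0.1,"slide":[0,0,10],"spin":0},
    {"hand":-0.1,"slide":[0,0,0],"spin":0},
    {"hand":-0.1,"slide":[0,0,0],"spin":0},
  ],
)

```text
time: 23.35
tool_pos: [0.4445, -0.0771, 0.199]
tool_rot: [-1.035, 1.535, 2.824]
contact_force: [0.2, -0.1, 1.0]
opening: 0.0416
```

```bash
python3 bush.py w26; python3 - <<'E'
from h import *
s,p=pickle.load(open("w26.pkl","rb"));cv2.imwrite("pics/w26.png",p["pixels"])
from cell import vision
q=vision.read_camera("side");cv2.imwrite("pics/s26.png",cv2.resize(q["pixels"][130:300,180:420],None,fx=3.3,fy=3.3,interpolation=cv2.INTER_CUBIC))
T=tool(s)@p["T_tool_cam"]
D=p["range_z"];v,u=np.mgrid[0:400,0:640]
P=np.stack([(u-p["cx"])/p["fx"]*D,(v-p["cy"])/p["fy"]*D,D],-1)@T[:3,:3].T+T[:3,3]
def plane(Q):
    for _ in range(4):
        A=np.c_[Q[:,:2]-Q[:,:2].mean(0),np.ones(len(Q))];c=np.linalg.lstsq(A,Q[:,2],rcond=None)[0];r=Q[:,2]-A@c;Q=Q[abs(r)<.002]
    return np.degrees(c[:2]).round(2),c[2].round(4),len(Q),Q[:,:2].mean(0).round(4)
ok=(D>0)&(v<240)
print("plate",plane(P[ok&(abs(P[...,2]-.0855)<.005)]))
near=np.hypot(P[...,0]-.4788,P[...,1]+.0427)<.013
print("head top",plane(P[ok&near&(abs(P[...,2]-.115)<.006)]), "bush hist",np.percentile(P[ok&near][:,2],[5,50,95]))
E
```

```text
[[-0.0343  0.6567 -0.7534  0.4445]
 [ 0.0113 -0.7535 -0.6573 -0.0771]
 [-0.9993 -0.031   0.0184  0.199 ]
 [ 0.      0.      0.      1.    ]] 23.35 [ 0.23899076 -0.07309707  0.95827168] 0.04159091014857048 -48.928885005118495
plate (array([-0.08,  0.05]), np.float64(0.0853), 24243, array([ 0.5059, -0.0362]))
head top (array([-0.26,  0.11]), np.float64(0.1154), 1125, array([ 0.479 , -0.0426])) bush hist [0.11428481 0.11544926 0.11657752]
```

View pics/w26.png

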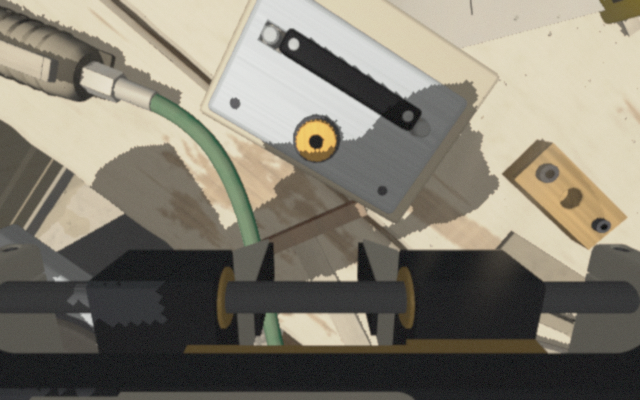

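View pics/s26.png

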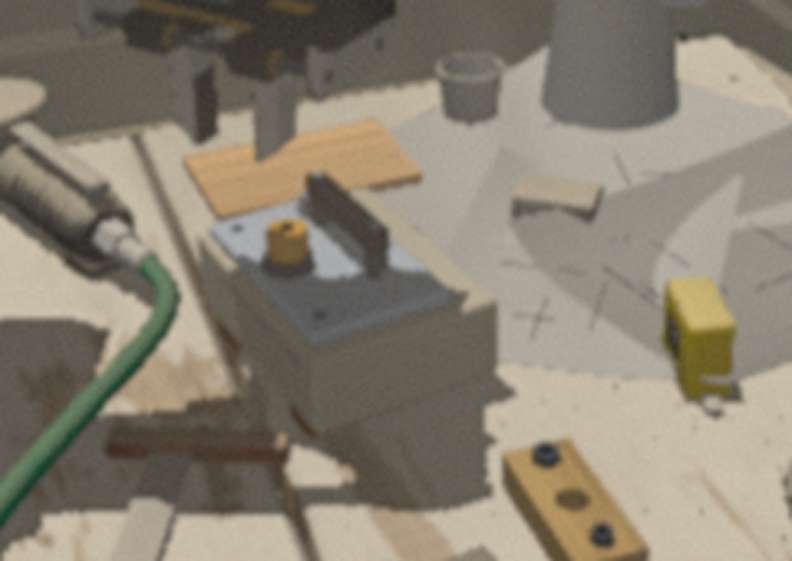

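```bash
python3 -c "
from cell import job,observe
print(job.hand_in(),observe()['time'])"
```

```text
the job is handed in; nothing more can be done
the job is handed in; nothing more can be done
```

The job is done and handed in at about 23.5 s, inside the 61 s limit. The template hangs on both dowels with its boss over the red cross, and the drill bush is seated in its bush hole.

**Template:** I located the dowels with the wrist camera, gripped the template by its handle and turned it about 80°. I guided it on by sighting the dowel through the slot.
- The plate lies within 0.1° of level.
- Its top measured 85.3 mm. The bare stone measured 75.3 mm in the same camera, which matches the 10 mm plate lying flush.
- The red cross showed inside the bush hole.

**Bush:** My first try at the hole stopped on the boss rim with only light force. I re-measured, shifted about 2.7 mm, and it went in freely. I pressed it home with about 21 N and released it.
- The head top is 30.1 mm above the plate, against 30 mm expected.
- The head measured within 0.3° of level.

**Disagreements in the checks:**
- The top camera put the handle about 7 mm from where the wrist camera did, so I used the wrist camera.
- The tool drifted up to about 3° off vertical during the moves. It levelled partly on contact, and both parts measured level after release.
- The gripper read 25.6 mm on the bush head, which is listed as 28 mm across. The grip held.

The robot is clear of everything. I did not touch the rubbing stone, tape measure or stand, and the last pictures show them in place.

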